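# Glide test of re-coated slide shoes

## Task

The re-coated blue slide shoes look alike, but some glide and some grip: with the test board fully down and level (it may have been left raised), stand every shoe on it above the yellow line, then raise the board by its ball knob to its stop with all of them on it, so that the good ones slide down to the foot. Bring the board fully down again and leave it so, and put the shoes that slid in the tray with the green marker and those that stuck in the tray with the red marker, all standing flat on the tray floor on their soles, none stacked. Leave the other things on the bench where they are.

Things in the scene. Friction and masses are not known exactly. Their poses are not given: they have to be found in the camera images.
- board (a joint): Tilt of the test board in rad: 0 = level (fully down), 0.24 = raised to its stop. May start anywhere between. A stiff hinge: it stays where it is left, loaded or not, and needs about 5 to 15 N up or down at the knob. A good coating glides from about 0.13 to 0.18 rad, down to the foot; a bad one stays put even at the stop.
- ramp: Fixed green base of the tilt board. Origin on the bench, straight under the middle of the hinge line; y runs along the hinge, and the board reaches from the hinge in the -x direction (towards the robot). The hinge line is 32 mm above the bench.
- board_frame (a point): Board frame: origin mid hinge line, in the plane of the board's upper face (32 mm above the bench when level); axes tilt with it, at level they are the base's. Aluminium board x -250 to 0, y -135 to 135 mm; rails at the sides (7 mm of that width) and upper end (beyond x -250), 9 mm high. Thin lines at y = -62, 0, 62 mm part four lanes. Foot lip, x -10 to 0, 24 mm high: a shoe slid down lengthwise has its origin near x = -45 mm.
- line (a point): Middle of the yellow line painted across the board, at x = -135 mm in the board's frame. Above the line means between it and the board's upper (robot-side) end, x from -250 to -135 mm: 115 mm long, so a 70 mm shoe stands there lengthwise, up to four side by side, one per lane.
- knob (a point): Centre of the black ball knob, 36 mm across, on a 12 mm stem at the board's upper end: at x = -275, y = 0, z = +50 mm in the board's frame (it swings with the board about the hinge). Pulling it up tilts the board, pushing it down lowers it.
- shoe_1: Blue slide shoe, one of six that look alike (3 or 4 are present, the rest absent). Inverted T: sole 70 (x) x 46 (y) x 10 mm, and along its middle a web 70 (x) x 14 (y) mm rising to 40 mm above the underside, to grip from above. About 165 g. Origin: centre of the underside; x along the web, z up. Gliding and gripping ones cannot be told apart by eye; only the board tells.
- shoe_2: Blue slide shoe, one of six that look alike (3 or 4 are present, the rest absent). Inverted T: sole 70 (x) x 46 (y) x 10 mm, and along its middle a web 70 (x) x 14 (y) mm rising to 40 mm above the underside, to grip from above. About 165 g. Origin: centre of the underside; x along the web, z up. Gliding and gripping ones cannot be told apart by eye; only the board tells.
- shoe_3: Blue slide shoe, one of six that look alike (3 or 4 are present, the rest absent). Inverted T: sole 70 (x) x 46 (y) x 10 mm, and along its middle a web 70 (x) x 14 (y) mm rising to 40 mm above the underside, to grip from above. About 165 g. Origin: centre of the underside; x along the web, z up. Gliding and gripping ones cannot be told apart by eye; only the board tells.
- shoe_4: Blue slide shoe, one of six that look alike (3 or 4 are present, the rest absent). Inverted T: sole 70 (x) x 46 (y) x 10 mm, and along its middle a web 70 (x) x 14 (y) mm rising to 40 mm above the underside, to grip from above. About 165 g. Origin: centre of the underside; x along the web, z up. Gliding and gripping ones cannot be told apart by eye; only the board tells.
- shoe_5: Blue slide shoe, one of six that look alike (3 or 4 are present, the rest absent). Inverted T: sole 70 (x) x 46 (y) x 10 mm, and along its middle a web 70 (x) x 14 (y) mm rising to 40 mm above the underside, to grip from above. About 165 g. Origin: centre of the underside; x along the web, z up. Gliding and gripping ones cannot be told apart by eye; only the board tells.
- shoe_6: Blue slide shoe, one of six that look alike (3 or 4 are present, the rest absent). Inverted T: sole 70 (x) x 46 (y) x 10 mm, and along its middle a web 70 (x) x 14 (y) mm rising to 40 mm above the underside, to grip from above. About 165 g. Origin: centre of the underside; x along the web, z up. Gliding and gripping ones cannot be told apart by eye; only the board tells.
- tray_a: Fixed shallow grey tray, 208 (x) x 113 (y) mm outside, 17 mm high, walls 4 mm, inner floor 4 to 5 mm above the bench. Origin: centre of its underside; x along its length. Room for three shoes side by side, each set crosswise (web along the tray's y), 58 mm apart. The one nearer to the ramp of the two trays.
- tray_b: Fixed shallow grey tray, 208 (x) x 113 (y) mm outside, 17 mm high, walls 4 mm, inner floor 4 to 5 mm above the bench. Origin: centre of its underside; x along its length. Room for three shoes side by side, each set crosswise (web along the tray's y), 58 mm apart. The one farther out to the right of the two trays.
- marker_green: Fixed green puck, 56 mm across, 16 mm high, just off the robot-side end (-x end) of one of the two trays, about 140 mm from that tray's centre: that tray is for the shoes that slid. Origin: centre of its underside. Which tray it marks changes from start to start.
- marker_red: Fixed red puck, 56 mm across, 16 mm high, just off the robot-side end (-x end) of one of the two trays, about 140 mm from that tray's centre: that tray is for the shoes that stuck. Origin: centre of its underside. Which tray it marks changes from start to start.
- hammer: Bystander, to be left where it is: hammer with a wooden handle, about 300 mm, lying or standing loose on the bench. Origin: its underside.
- file: Bystander, to be left where it is: flat file, 270 mm, wooden handle, lying or standing loose on the bench. Origin: its underside.
- rule: Bystander, to be left where it is: steel rule, 200 x 28 x 5 mm, lying or standing loose on the bench. Origin: its underside.
- tape: Bystander, to be left where it is: amber roll of tape, 90 mm across, 25 mm high, lying or standing loose on the bench. Origin: its underside.
- shell: Bystander, to be left where it is: pressed aluminium bowl, 110 mm across, 45 mm high, lying or standing loose on the bench. Origin: its underside.
- oil_can: Bystander, to be left where it is: red can, 56 mm across, 130 mm high, lying or standing loose on the bench. Origin: its underside.

How it is judged:
By the outcome, as a careful person would: the job done as asked, in the order asked, and still so for the second after the job is handed in, with the robot touching nothing.
Of shoe_1, shoe_2, shoe_3, shoe_4, shoe_5, shoe_6 only 3 to 4 are there at a start; the rules pass over those that are not, and their reading is None.
At some moment in a run one of shoe_1, shoe_2, shoe_3, shoe_4, shoe_5, shoe_6 may be knocked a few centimetres aside while the robot is not near it.
It also fails if it takes over 210 s, if anything falls off the work surface, if the arm or the gripper's body presses on something with over 40 N, if the wrist force passes 120 N, or if a joint passes its speed limit or range.

## Robot

A 6-joint arm with a two-finger parallel gripper is mounted at the origin on the work surface. World frame = base frame: x ahead of the robot, y to its left, z up, the work surface at z = 0. Lengths are in m, angles in degrees, forces in N, time in s.
With the tool pointing down it reaches from about 0.4 to 0.825 m from the base axis. Payload 7 kg.
Tool frame: the origin (TCP) lies midway between the tips of the shut fingers; the grasp point (between the pads) lies 19 mm behind it; z points along the fingers, y is the line along which they close (so a half turn about z gives the same grasp; the last joint's range is limited). The gripper opens to 88 mm and grips with 3 to 60 N. Pads are 19 mm wide; open, the fingers measure 130 mm over their backs; the gripper's body (78 mm by 193 mm) begins 47 mm behind the grasp point.
Start: joints at [84.173, 20.546, 0.682, 0, -70.136, -16.507], TCP at [0.257, 0.624, 0.227] pointing down, gripper open.
Joint ranges: [-176.03, 176.03], [-82.01, 121.73], [-58.28, 71.71], [-173.87, 95.51], [-174.79, -0.11], [-173.66, 173.66]. Speed limits (degrees/s): [136.94, 136.94, 172.46, 180, 180, 180].

## Interface

Orientations are given as [roll, pitch, yaw] about the fixed x, y, z axes, in that order (R = Rz(yaw) Ry(pitch) Rx(roll)).
In Python, from plant import r, eyes, workorder gives the robot as it stands.
- The arm moves only by the tool step_arm, never from a script. Its argument "plan" is a list of rows, each a list of 5 numbers: the shift along the tool's x, y, z each as a share of 25 cm, from -1 to 1, then the turn about the tool's z as a share of 60 degrees, from -1 to 1, then the finger opening in mm, from 0 to 87.6. In form: [[x, y, z, turn, jaw], ...]. A call has 1 to 12 rows; each row is the pose to reach, as a shift and turn from the pose commanded when the call began, along the tool's axes at that moment; what a row does not reach only later rows make up. A row lasts 1/12 s, in which the tool goes at most 41.7 mm and 7.16 degrees, less where a joint would pass 70% of its speed; a pose out of reach is approached as far as the arm can. A call with a number of a shift or a turn outside -1 to 1 is refused whole. A call with a gripper value outside its range is refused whole. The fingers move at their own pace and stop on an object; "newtons" is the grip in N (left out, the last holds). Time passes only in rows, so rows that repeat a pose let the fingers close. It gives the time, the measured TCP pose, the force, the opening and the grip force at its end, in the units of the state.
- r.get_state(): the state, without advancing time (a new reading comes with each control period).
- eyes.capture(name): name is "scene" or "top" or "wrist"; returns the picture (384x512x3 uint8, red, green, blue); there is no depth.
- eyes.camera_model(name): a dict with "fov_y" (degrees; the focal length in pixels is half the picture's height over the tangent of half this angle, whatever the lens; pixels are square), "cx", "cy" (the principal point, pixels), "world_to_cam" (4x4, takes a point from world to camera coordinates); the wrist camera has in their place "hand_eye" (4x4, takes a point from camera to tool coordinates, whose origin is the TCP and whose axes are the flange's). Camera axes: x right, y up, looking along -z (the intrinsics and any distortion apply to the point x, -y, -z); pixel columns grow to the right and rows downward; lengths in m; the calibration is good to about 2 mm. A picture is of the moment at which its call begins: read the wrist's pose just before it. camera_model takes no time and is no camera call.
- workorder.close_job(): hands the job in; it is judged then, once.
The state is a dict: "time_s": time; "joints": joint angles; "qd": joint speeds; "joint_torque": joint torques, N m; "tcp_pos": TCP position; "eef_rot": TCP orientation; "contact_force": force on the tool from outside, world axes, zero at the start; "moment": the same for the moment, N m; "gripper_width": finger opening in m; "gripper_force": force on a finger pad.
Only numpy, scipy, OpenCV 4.12 (cv2) and the standard library are available. Lean on these libraries where they do the work, as an engineer would, in place of code of your own. Each camera call takes 0.05 s, during which the arm holds its last target. There are 200 camera calls.

## Working session

There is one attempt and no reset: what is moved stays moved. The work goes in short steps, Python scripts to look and compute and a tool call to move; the robot and the scene stay as the last step left them, time stands still between calls to the robot, and variables do not carry over. Pictures are saved under pics/ and viewed, at most 14 in all, crops included, and the job is handed in when it is done.

Besides the shell and the picture viewer there is one more tool, called after "Emit:" by a JSON object that holds its "fn" and its "kwargs". step_arm: Moves the arm, as the interface text tells. Its arguments: {"type":"object","properties":{"plan":{"type":"array"},"newtons":{"type":"number"}},"required":["plan"]}

```bash
ls; mkdir -p pics; python3 - <<'E'
from plant import r, eyes, workorder
import cv2, numpy as np
print(r.get_state())
for n in ("scene","top"):
    im=eyes.capture(n); cv2.imwrite(f"pics/{n}0.png",cv2.cvtColor(im,cv2.COLOR_RGB2BGR))
    print(n,eyes.camera_model(n))
print(eyes.camera_model("wrist"))
E
```

```text
pics
{'time_s': 0.0, 'joints': array([ 8.41730829e+01,  2.05923814e+01,  6.32636370e-01, -2.16539325e-02,
       -7.01354033e+01, -1.65068615e+01]), 'qd': array([-0.02812195, -0.03682542, -0.07381479, -0.02114534, -0.13701575,
        0.08145877]), 'joint_torque': array([ 4.19389371e-04, -5.82715809e+01,  2.93070495e+01,  6.99703753e+00,
        6.97188894e-03, -1.59509377e-04]), 'tcp_pos': array([0.25632998, 0.62389334, 0.22559854]), 'eef_rot': array([ 1.79902989e+02, -7.52049007e-03, -2.23411471e+01]), 'contact_force': array([0.7219266 , 0.04354057, 0.24770849]), 'moment': array([ 0.01563377, -0.00206536,  0.00456515]), 'gripper_force': 0.0, 'gripper_width': 0.08784024315986083}
scene {'fov_y': 52.69802881833769, 'cx': 256.0919873169234, 'cy': 197.7235284137856, 'world_to_cam': array([[ 0.2555091 ,  0.96673274,  0.01195442, -0.17006191],
       [-0.62796344,  0.15654491,  0.76233563,  0.27385054],
       [ 0.73510341, -0.20229063,  0.64707146, -1.73673619],
       [ 0.        ,  0.        ,  0.        ,  1.        ]])}
top {'fov_y': 51.63929663944819, 'cx': 254.54206415926956, 'cy': 193.46876654727882, 'world_to_cam': array([[-0.00202405, -0.99991899,  0.01256626,  0.02687554],
       [ 0.99844954, -0.00132173,  0.05564869, -0.5505439 ],
       [-0.05562757,  0.01265941,  0.99837133, -1.22557101],
       [ 0.        ,  0.        ,  0.        ,  1.        ]])}
{'fov_y': 70.17161786482697, 'cx': 256.38152438218975, 'cy': 190.40761866453786, 'hand_eye': array([[-1.25612073e-03,  9.62791490e-01,  2.70242426e-01,
         7.27058172e-02],
       [ 9.99999179e-01,  1.14133094e-03,  5.81907081e-04,
        -1.32374169e-04],
       [ 2.51819143e-04,  2.70242935e-01, -9.62792134e-01,
        -1.58596811e-01],
       [ 0.00000000e+00,  0.00000000e+00,  0.00000000e+00,
         1.00000000e+00]])}
```

View pics/scene0.png

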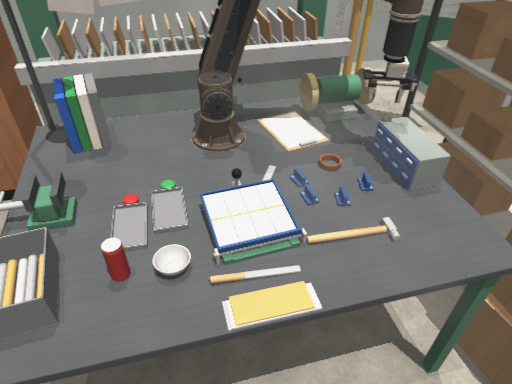

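View pics/top0.png

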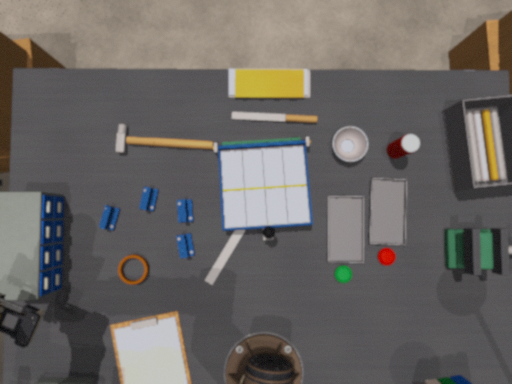

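The scene shows 4 shoes at top-view pixels (109,217), (149,199), (185,211) and (185,245). The board is at (265,185) with its knob at (268,234). Green marks the nearer tray (346,229) and red the outer one (388,211). Next I measure these.

```bash
cat > h.py <<'E'
from plant import r, eyes, workorder
import cv2, numpy as np
from scipy.spatial.transform import Rotation as Ro
def cap(n):
    s=r.get_state(); im=eyes.capture(n); m=eyes.camera_model(n)
    f=192/np.tan(np.radians(m['fov_y']/2))
    if n=='wrist':
        T=np.eye(4);T[:3,:3]=Ro.from_euler('xyz',s['eef_rot'],degrees=True).as_matrix();T[:3,3]=s['tcp_pos']
        c2w=T@m['hand_eye']
    else: c2w=np.linalg.inv(m['world_to_cam'])
    return im,(f,m['cx'],m['cy'],c2w)
def ray(c,uv):
    f,cx,cy,T=c; d=T[:3,:3]@np.array([(uv[0]-cx)/f,-(uv[1]-cy)/f,-1.]); return T[:3,3],d
def onz(c,uv,z):
    o,d=ray(c,uv); return o+d*(z-o[2])/d[2]
def proj(c,P):
    f,cx,cy,T=c; p=np.linalg.inv(T)@np.append(P,1); return np.array([cx-f*p[0]/p[2],cy+f*p[1]/p[2]])
def tri(c1,u1,c2,u2):
    (o1,d1),(o2,d2)=ray(c1,u1),ray(c2,u2); A=np.stack([d1,-d2],1)
    t=np.linalg.lstsq(A,o2-o1,rcond=None)[0]; a,b=o1+t[0]*d1,o2+t[1]*d2
    return (a+b)/2,np.linalg.norm(a-b)
def hsv(im,lo,hi): return cv2.inRange(cv2.cvtColor(im,cv2.COLOR_RGB2HSV),lo,hi)
def save(im,n): cv2.imwrite('pics/'+n,cv2.cvtColor(im,cv2.COLOR_RGB2BGR))
def blobs(m,amin):
    n,l,st,ce=cv2.connectedComponentsWithStats(m); return [(ce[i].round(1),st[i]) for i in range(1,n) if st[i][4]>=amin]
def shift(P,yaw=None):
    "world target TCP -> tool-axes shares; assumes current pose is the commanded one"
    s=r.get_state(); R=Ro.from_euler('xyz',s['eef_rot'],degrees=True).as_matrix()
    d=R.T@(np.array(P)-s['tcp_pos']); 
    print('shift shares',(d/.25).round(3), 'rot',s['eef_rot'].round(1), 'turn share', None if yaw is None else round(-(yaw-s['eef_rot'][2])/60,3))
E
python3 - <<'E'
from h import *
for n in('top','scene'):
    im,c=cap(n)
    print(n,'blue');[print(*b) for b in blobs(hsv(im,(100,120,50),(125,255,255)),25)]
    print('green');[print(*b) for b in blobs(hsv(im,(45,100,60),(80,255,255)),60)]
    if n=='top': save(np.hstack([cv2.resize(im[175:275,90:220],None,fx=3,fy=3,interpolation=cv2.INTER_CUBIC),cv2.resize(im[125:225+0,200:320],None,fx=3,fy=3)]),'t1.png')
    else: save(np.hstack([cv2.resize(im[155:215,280:390],None,fx=3.6,fy=5,interpolation=cv2.INTER_CUBIC),cv2.resize(im[160:260,190:310],None,fx=3,fy=3)]),'s1.png')
E
```

```text
top blue
[263.3 176.6] [218 140  95  91 725]
[148.3 198.5] [140 187  18  24 302]
[ 50.7 243.8] [  39  194   25  103 1499]
[184.8 210.2] [177 199  16  23 302]
[108.9 217.1] [ 99 205  21  25 315]
[185.  245.4] [176 233  18  25 308]
[459.7 379.6] [451 375  20   9 109]
green
[262.1 140.7] [223 138  76   6  95]
[453.1 248.5] [447 230  17  38 454]
[486.7 249.2] [481 230  13  39 448]
[342.8 273.7] [334 265  18  18 258]
[445.5 380.7] [439 378  16   6  69]
scene blue
[ 66.  115.1] [ 53  78  29  75 792]
[367.2 178.9] [364 172   8  15  54]
[251.7 222.4] [200 179 101  74 798]
[363.1 185.3] [358 179  15  11  53]
[344.  191.8] [341 186   7  12  33]
[306.5 198.7] [303 195   9   8  29]
green
[ 76.4 113. ] [ 64  76  28  75 740]
[167.4 183.9] [161 180  14   9 105]
```

View pics/t1.png

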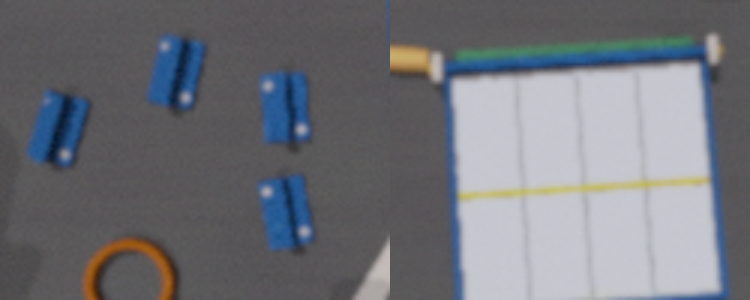

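View pics/s1.png

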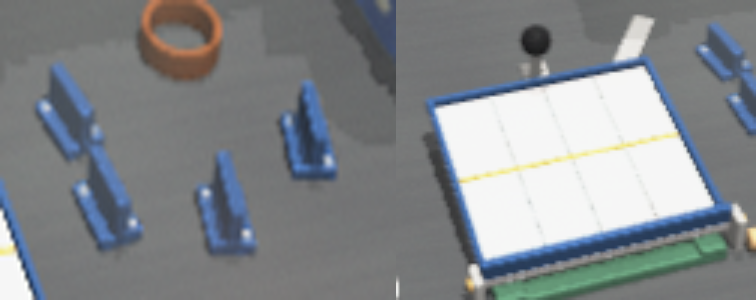

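Left picture: all four shoes stand upright on their soles. The rule lies beside the knob stem but clear of it. I'll triangulate the knob, yellow line ends, hinge posts, markers and trays.

```bash
python3 - <<'E'
from h import *
t,ct=cap('top'); s,cs=cap('scene')
def T(n,a,b): p,e=tri(ct,a,cs,b); print(n,p.round(4),'gap',round(e,4)); return p
kt=[b for b in blobs(hsv(t[222:245,255:282],(0,0,0),(180,255,45)),20)];ks=[b for b in blobs(hsv(s[160:185,225:248],(0,0,0),(180,255,45)),20)]
print(kt,ks)
k=T('knob',(268.5,233.5),(236.5,173.5))
L=T('line -y',(306.7,185),(211.3,220.3)); R=T('line +y',(222.7,190.7),(283.7,204.7))
T('post -y',(307.7,141),(216.3,254));T('post +y',(215.7,147.7),(304,236))
for n,lo,hi in(('green',(45,100,60),(80,255,255)),('red',(0,150,100),(6,255,255))):
    for b in blobs(hsv(t,lo,hi),60): print(n,b[0],onz(ct,b[0],.016).round(3))
g=hsv(t[170:275,320:415],(0,0,90),(180,60,200))
for b in blobs(g,300): print('tray',b)
# trays by contours
for c in cv2.findContours(g,cv2.RETR_EXTERNAL,cv2.CHAIN_APPROX_SIMPLE)[0]:
    if cv2.contourArea(c)>1500:
        q=cv2.boxPoints(cv2.minAreaRect(c))+[320,170]; W=np.array([onz(ct,p,.017) for p in q]); print('tray',W.mean(0).round(4),W.round(3).tolist())
for b in blobs(hsv(t,(100,120,50),(125,255,255)),250):
    if 90<b[0][0]<200:
        m=np.zeros(t.shape[:2],np.uint8); x,y,w,h,_=b[1]; m[y:y+h,x:x+w]=hsv(t[y:y+h,x:x+w],(100,120,50),(125,255,255))
        q=cv2.boxPoints(cv2.minAreaRect(cv2.findNonZero(m))); W=np.array([onz(ct,p,.02) for p in q])[:,:2]
        e=[W[1]-W[0],W[2]-W[1]]; e=max(e,key=np.linalg.norm); print('shoe',W.mean(0).round(4),'yaw',np.degrees(np.arctan2(e[1],e[0])).round(1)%180,np.linalg.norm(W[1]-W[0]).round(3),np.linalg.norm(W[2]-W[1]).round(3))
E
```

```text
[(array([13.4, 10. ]), array([ 6,  6, 14, 10, 96], dtype=int32))] [(array([10.9, 14.3]), array([ 7, 10,  9,  8, 42], dtype=int32))]
knob [ 0.4304 -0.0113  0.1082] gap 0.0031
line -y [ 0.5753 -0.1302  0.0456] gap 0.0061
line +y [0.5579 0.1244 0.0435] gap 0.0019
post -y [ 0.7127 -0.1378  0.0349] gap 0.0028
post +y [0.6944 0.149  0.0211] gap 0.0038
green [453.1 248.7] [ 0.377 -0.593  0.016]
green [486.6 249.2] [ 0.375 -0.698  0.016]
green [342.8 273.7] [ 0.301 -0.247  0.016]
green [445.5 380.6] [-0.024 -0.558  0.016]
red [386.3 256.3] [ 0.354 -0.383  0.016]
tray (array([63.8, 35.9]), array([   0,    0,   95,   77, 3190], dtype=int32))
tray (array([30.2, 64.4]), array([   0,   11,   81,   94, 3480], dtype=int32))
tray [ 0.4447 -0.3028  0.017 ] [[0.589, -0.179, 0.017], [0.589, -0.431, 0.017], [0.3, -0.425, 0.017], [0.301, -0.176, 0.017]]
tray [ 0.5051 -0.3258  0.017 ] [[0.624, -0.18, 0.017], [0.624, -0.476, 0.017], [0.386, -0.47, 0.017], [0.387, -0.177, 0.017]]
shoe [0.5344 0.3553] yaw 168.3 0.07 0.047
shoe [0.4993 0.2433] yaw 0.4000000000000057 0.046 0.068
shoe [0.4759 0.4758] yaw 165.1 0.072 0.047
shoe [0.39   0.2403] yaw 11.699999999999989 0.046 0.072
```

Emit:
{"fn": "step_arm", "kwargs": {"plan": [[1, 0.84, -0.3, -0.437, 87], [1, 0.84, -0.3, -0.437, 87], [1, 0.84, -0.3, -0.437, 87], [1, 0.84, -0.3, -0.437, 87], [1, 0.84, -0.3, -0.437, 87], [1, 0.84, -0.3, -0.437, 87], [1, 0.84, -0.3, -0.437, 87], [1, 0.84, -0.3, -0.437, 87], [1, 0.84, -0.3, -0.437, 87], [1, 0.84, -0.3, -0.437, 87], [1, 0.84, -0.3, -0.437, 87], [1, 0.84, -0.3, -0.437, 87]], "newtons": 20}}

```text
time_s: 1.3
tcp_pos: [0.4076, 0.3357, 0.3011]
eef_rot: [180.0, 0.0, 3.9]
contact_force: [-0.8, -0.0, 0.2]
gripper_width: 0.0868
gripper_force: 0.0
```

```bash
python3 - <<'E'
from h import *
w,cw=cap('wrist'); save(w,'w1.png'); s=r.get_state(); print(s['tcp_pos'].round(4),s['eef_rot'].round(1),s['time_s'])
t,ct=cap('top'); sc,cs=cap('scene')
print('knob',tri(ct,(268.4,232),cs,(235.9,174.3)))
shift([.4305,-.0115,.20],3.9)
m=hsv(w,(100,120,40),(125,255,255))
for b in blobs(m,150): print(b[0],b[1],onz(cw,b[0],.02).round(3))
g=cv2.inRange(cv2.cvtColor(t,cv2.COLOR_RGB2GRAY)[185:270,320:415],85,150); g=cv2.morphologyEx(g,cv2.MORPH_OPEN,np.ones((5,5)))
for c in cv2.findContours(g,cv2.RETR_EXTERNAL,cv2.CHAIN_APPROX_SIMPLE)[0]:
    if cv2.contourArea(c)>300: q=cv2.boxPoints(cv2.minAreaRect(c))+[320,185]; print('tray',q.round(0).tolist())
save(cv2.resize(t[120:280,315:435],None,fx=5,fy=3.7,interpolation=cv2.INTER_CUBIC),'t2.png')
E
```

```text
[0.4074 0.3359 0.301 ] [180.    0.    3.9] 1.35
knob (array([ 0.43426885, -0.01260984,  0.10771138]), np.float64(0.00013483939372462738))
shift shares [-0.004  1.393  0.405] rot [180.   0.   4.] turn share 0.001
[427.4  99.6] [406   0 106 155 888] [0.518 0.081 0.02 ]
[21.2 71.9] [   0   37   46   66 1942] [0.516 0.694 0.02 ]
[247.2  74.3] [ 228   46   39   57 1399] [0.536 0.358 0.02 ]
[59.7 78.4] [  43   51   35   53 1116] [0.511 0.638 0.02 ]
[317.4 105.5] [ 302   81   32   50 1293] [0.498 0.248 0.02 ]
[168.1 109.4] [ 150   83   38   52 1289] [0.477 0.477 0.02 ]
[ 30.1 132.5] [   9  106   44   58 1627] [0.428 0.695 0.02 ]
[ 65.8 129.7] [ 51 108  31  47 953] [0.436 0.638 0.02 ]
[310.4 173.9] [ 296  152   29   47 1072] [0.391 0.246 0.02 ]
[ 71.4 176.3] [ 58 155  29  47 817] [0.361 0.638 0.02 ]
[ 38.7 187.1] [  19  161   41   56 1341] [0.338 0.694 0.02 ]
[ 77.  208.2] [ 64 197  25  22 366] [0.305 0.635 0.02 ]
tray [[320.0, 269.0], [320.0, 185.0], [414.0, 185.0], [414.0, 269.0]]
```

View pics/w1.png

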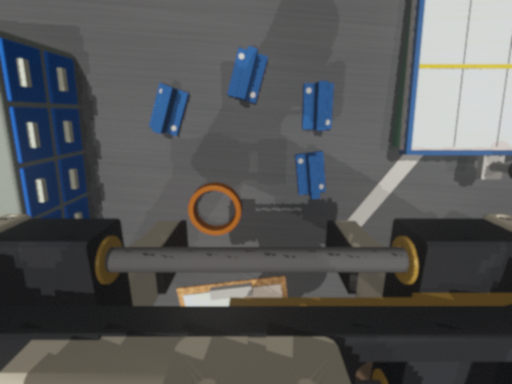

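View pics/t2.png

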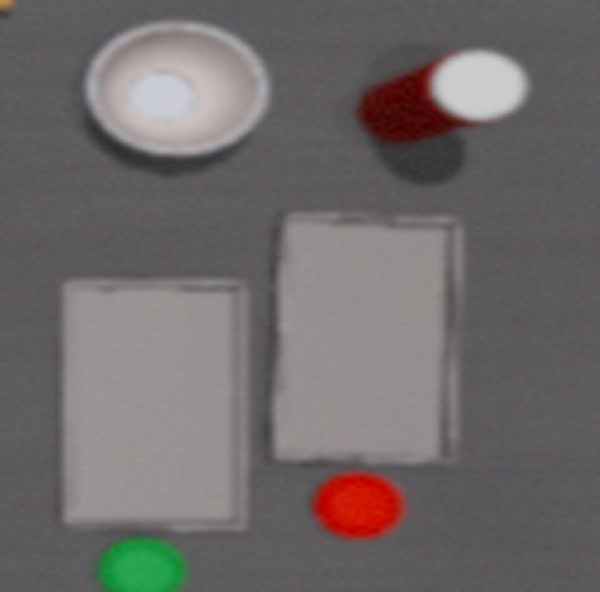

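Wrist view shows the shoes at (247,74), (317,105), (168,109) and (310,174), all upright. Tray corners and markers are clear in the top crop. Board is about 0.09 rad up, so I grip the knob next.

Emit:
{"fn": "step_arm", "kwargs": {"plan": [[0.01, 0.7, 0.2, 0, 87], [0.01, 0.7, 0.2, 0, 87], [0.01, 0.7, 0.2, 0, 87], [0.01, 0.7, 0.2, 0, 87], [0.01, 0.7, 0.2, 0, 87], [0.01, 0.7, 0.2, 0, 87]]}}

```text
time_s: 1.95
tcp_pos: [0.4213, 0.1581, 0.2503]
eef_rot: [179.9, 0.1, 3.8]
contact_force: [-0.1, 0.1, 0.2]
gripper_width: 0.0874
gripper_force: 0.0
```

Emit:
{"fn": "step_arm", "kwargs": {"plan": [[0, 0.7, 0.2, 0, 87], [0, 0.7, 0.2, 0, 87], [0, 0.7, 0.2, 0, 87], [0, 0.7, 0.2, 0, 87], [0, 0.7, 0.2, 0, 87], [0, 0.7, 0.3, 0, 87], [0, 0.7, 0.45, 0, 87], [0, 0.7, 0.6, 0, 87], [0, 0.7, 0.65, 0, 87], [0, 0.7, 0.65, 0, 87]]}}

```text
time_s: 2.78
tcp_pos: [0.4322, -0.0139, 0.0859]
eef_rot: [179.9, 0.4, 3.9]
contact_force: [0.3, 0.4, -0.6]
gripper_width: 0.087
gripper_force: 0.0
```

```bash
python3 - <<'E'
from h import *
s=r.get_state(); print(s['tcp_pos'].round(4),s['eef_rot'].round(1),s['contact_force'].round(1))
shift([.434,-.0125,.089],3.9)
t,ct=cap('top')
P=lambda L,z:np.array([onz(ct,p,z) for p in L])
for n,L in(('a',[(327.6,196.2),(364.6,196.2),(364.2,262.7),(328,261.9)]),('b',[(372,178.1),(407.4,178.6),(406,245.1),(369.6,244.3)])):
    W=P(L,.017)[:,:2]; e=W[0]+W[1]-W[2]-W[3]; f=W[0]+W[3]-W[1]-W[2]; print(n,W.mean(0).round(4),'yaw',np.degrees(np.arctan2(e[1],e[0])).round(1),np.degrees(np.arctan2(-f[0],f[1])).round(1),np.linalg.norm(e)/2,np.linalg.norm(f)/2)
print('can',onz(ct,(411,143),.13),'post mid',[onz(ct,p,.028) for p in((307.7,141),(215.7,147.7))])
E
```

```text
[ 0.4322 -0.0139  0.0859] [179.9   0.4   3.9] [ 0.3  0.4 -0.6]
shift shares [ 0.007 -0.005 -0.013] rot [179.9   0.4   3.9] turn share 0.0
a [ 0.4389 -0.2591] yaw -0.9 -0.8 0.20523791726592616 0.11436308686860844
b [ 0.4939 -0.3937] yaw -2.8 -1.1 0.20754122862426952 0.11273623786601965
can [ 0.68873547 -0.42217248  0.13      ] post mid [array([ 0.71374252, -0.14021605,  0.028     ]), array([0.69261353, 0.14665252, 0.028     ])]
```

Emit:
{"fn": "step_arm", "kwargs": {"plan": [[0, 0, 0, 0, 20], [0, 0, 0, 0, 20], [0, 0, 0, 0, 20], [0, 0, 0, 0, 20], [0, 0, 0, 0, 20], [0, 0, 0, 0, 20], [0, 0, 0, 0, 20], [0, 0, 0, 0, 20]], "newtons": 30}}

```text
time_s: 3.5
tcp_pos: [0.4342, -0.0139, 0.0892]
eef_rot: [-180.0, -0.0, 3.9]
contact_force: [-2.8, 11.7, 1.9]
gripper_width: 0.0396
gripper_force: 6.5
```

Emit:
{"fn": "step_arm", "kwargs": {"plan": [[0, 0, 0.01, 0, 20], [-0.005, 0, 0.02, 0, 20], [-0.005, 0, 0.03, 0, 20], [-0.01, 0, 0.04, 0, 20], [-0.01, 0, 0.05, 0, 20], [-0.015, 0, 0.06, 0, 20], [-0.015, 0, 0.07, 0, 20], [-0.02, 0, 0.08, 0, 20], [-0.02, 0, 0.085, 0, 20], [-0.02, 0, 0.09, 0, 20]]}}

```text
time_s: 4.33
tcp_pos: [0.4286, -0.0123, 0.0666]
eef_rot: [-179.8, 0.0, 3.9]
contact_force: [-12.6, 19.7, 10.5]
gripper_width: 0.0349
gripper_force: 30.0
```

Emit:
{"fn": "step_arm", "kwargs": {"plan": [[-0.005, -0.005, 0.005, 0, 20], [-0.01, -0.01, 0.01, 0, 20], [-0.01, -0.01, 0.015, 0, 20], [-0.01, -0.01, 0.02, 0, 20]]}}

```text
time_s: 4.67
tcp_pos: [0.4276, -0.0121, 0.0624]
eef_rot: [180.0, -0.1, 3.9]
contact_force: [0.9, -2.3, 8.0]
gripper_width: 0.0342
gripper_force: 30.0
```

Emit:
{"fn": "step_arm", "kwargs": {"plan": [[0, 0, 0.005, 0, 20], [0, 0, 0.01, 0, 20], [0, 0, 0.015, 0, 20], [0, 0, 0.015, 0, 20]]}}

```text
time_s: 5.0
tcp_pos: [0.4268, -0.0121, 0.0582]
eef_rot: [180.0, -0.0, 3.9]
contact_force: [-1.0, -1.9, 4.8]
gripper_width: 0.0346
gripper_force: 30.0
```

Emit:
{"fn": "step_arm", "kwargs": {"plan": [[0, 0, 0.005, 0, 20], [0, 0, 0.01, 0, 20], [0, 0, 0.015, 0, 20], [0, 0, 0.02, 0, 20], [0, 0, 0.02, 0, 20]]}}

```text
time_s: 5.42
tcp_pos: [0.4269, -0.0122, 0.0548]
eef_rot: [180.0, -0.0, 4.0]
contact_force: [-10.3, 0.4, 31.8]
gripper_width: 0.0347
gripper_force: 30.0
```

```bash
python3 - <<'E'
from h import *
s,cs=cap('scene'); save(cv2.resize(s[120:270,170:330],None,fx=4,fy=4,interpolation=cv2.INTER_CUBIC),'s2.png')
E
```

```text
(no output)
```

View pics/s2.png

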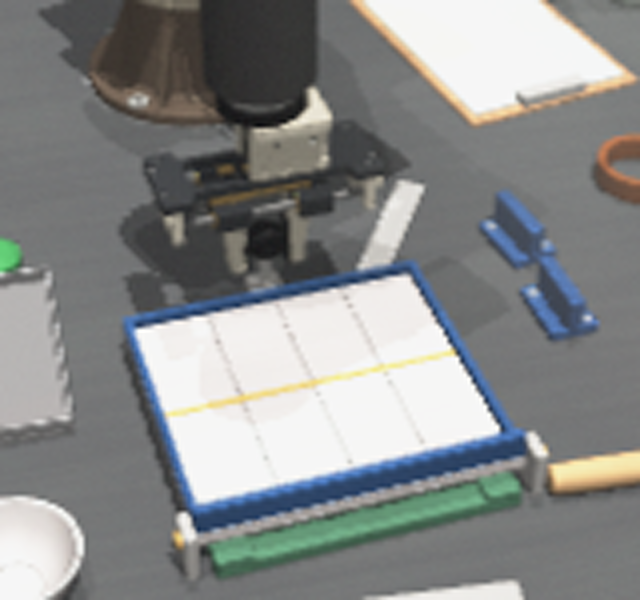

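Scene shows the board flat in its base with the 31.8 N contact, so it is at the bottom stop. I release the knob and rise.

Emit:
{"fn": "step_arm", "kwargs": {"plan": [[0, 0, -0.03, 0, 20], [0, 0, -0.03, 0, 70], [0, 0, -0.03, 0, 80], [0, 0, -0.03, 0, 80], [0, 0, -0.03, 0, 80], [0, 0, -0.03, 0, 80], [0, 0, -0.2, 0, 80], [0, 0, -0.4, 0, 80], [0, 0, -0.6, 0, 80], [0, 0, -0.8, 0, 80], [0, 0, -0.8, 0, 80], [0, 0, -0.8, 0, 80]]}}

```text
time_s: 6.47
tcp_pos: [0.4293, -0.0114, 0.2588]
eef_rot: [-179.9, -0.5, 3.9]
contact_force: [-0.1, 0.5, -0.8]
gripper_width: 0.0797
gripper_force: 0.0
```

Emit:
{"fn": "step_arm", "kwargs": {"plan": [[0.02, -0.8, 0, 0, 80], [0.02, -0.8, 0, 0, 80], [0.02, -0.8, 0, 0, 80], [0.02, -0.8, 0, 0, 80], [0.02, -0.8, 0, 0, 80], [0.02, -0.8, 0, 0, 80], [0.02, -0.8, 0, 0, 80]]}}

```text
time_s: 7.05
tcp_pos: [0.4174, 0.1895, 0.252]
eef_rot: [179.9, 0.1, 4.1]
contact_force: [0.7, -0.4, 0.2]
gripper_width: 0.0802
gripper_force: 0.0
```

```bash
python3 - <<'E'
from h import *
w,cw=cap('wrist'); save(w,'w2.png'); t,ct=cap('top'); s,cs=cap('scene'); st=r.get_state(); print(st['tcp_pos'].round(4),st['eef_rot'].round(2),st['contact_force'].round(1))
for b in blobs(hsv(t[215:245,255:282],(0,0,0),(180,255,45)),20): kt=b[0]+[255,215]; print('kt',kt,b[1])
for b in blobs(hsv(s[155:190,222:250],(0,0,0),(180,255,45)),15): ks=b[0]+[222,155]; print('ks',ks,b[1])
print('knob',tri(ct,kt,cs,ks))
yl=hsv(w,(22,120,80),(33,255,255)); p=cv2.findNonZero(yl)
if p is not None:
    p=p[:,0]; print('line wrist',len(p),p.min(0),p.max(0)); vx,vy,x,y=cv2.fitLine(p,cv2.DIST_HUBER,0,.01,.01).ravel()
    for u in(p[:,0].min(),p[:,0].max()): print(onz(cw,(u,y+(u-x)*vy/vx),.032).round(4))
m=hsv(w,(100,120,40),(125,255,255))
for c in cv2.findContours(m,cv2.RETR_EXTERNAL,cv2.CHAIN_APPROX_SIMPLE)[0]:
    if 700<cv2.contourArea(c)<2500:
        q=cv2.boxPoints(cv2.minAreaRect(c)); W=np.array([onz(cw,p,.018) for p in q])[:,:2]; e=max([W[1]-W[0],W[2]-W[1]],key=np.linalg.norm)
        ww=hsv(w,(0,0,130),(180,90,255)); k=np.zeros_like(ww); cv2.fillPoly(k,[q.astype(int)],255)
        print('shoe',W.mean(0).round(3),'yaw',np.degrees(np.arctan2(e[1],e[0])).round(1),np.linalg.norm(e).round(3),'dots',[(b[0].tolist()) for b in blobs(ww&k,4)])
E
```

```text
[0.4177 0.1873 0.2524] [1.7997e+02 4.0000e-02 3.8700e+00] [-0.1  0.2 -0.1]
kt [268.4 234.6] [ 8 14 11 12 90]
ks [235.6 179.6] [10 21  9  7 39]
knob (array([ 0.4255954 , -0.01322117,  0.07816915]), np.float64(0.001420880004888799))
line wrist 653 [318  60] [511 263]
[0.5585 0.1209 0.032 ]
[ 0.5751 -0.1241  0.032 ]
shoe [0.388 0.241] yaw -168.9 0.077 dots [[206.5, 165.7], [232.0, 194.0]]
shoe [0.477 0.476] yaw -16.0 0.077 dots [[61.0, 129.0]]
shoe [0.498 0.244] yaw -175.4 0.073 dots [[208.5, 86.7], [232.4, 122.6]]
shoe [0.536 0.354] yaw -13.5 0.076 dots [[145.9, 91.5]]
shoe [ 0.535 -0.014] yaw -88.7 0.258 dots [[410.6, 79.7], [337.5, 159.0], [402.9, 160.9], [495.0, 160.0]]
```

View pics/w2.png

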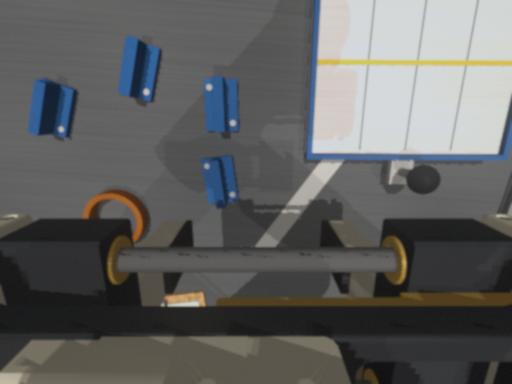

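Wrist view shows all four shoes upright, the board level with its yellow line at row 62, and the knob at (424,179). I pick the shoe at (0.498, 0.245).

Emit:
{"fn": "step_arm", "kwargs": {"plan": [[0.336, -0.209, 0.3, 0.02, 80], [0.336, -0.209, 0.5, 0.02, 80], [0.336, -0.209, 0.6, 0.02, 80], [0.336, -0.209, 0.7, 0.02, 80], [0.336, -0.209, 0.78, 0.02, 80], [0.336, -0.209, 0.86, 0.02, 80], [0.336, -0.209, 0.9, 0.02, 80], [0.336, -0.209, 0.93, 0.02, 80], [0.336, -0.209, 0.955, 0.02, 80], [0.336, -0.209, 0.955, 0.02, 80]]}}

```text
time_s: 8.03
tcp_pos: [0.4986, 0.2456, 0.0149]
eef_rot: [-180.0, -0.1, 2.7]
contact_force: [0.7, 0.3, -0.4]
gripper_width: 0.0803
gripper_force: 0.0
```

Emit:
{"fn": "step_arm", "kwargs": {"plan": [[0, 0, 0, 0, 5], [0, 0, 0, 0, 5], [0, 0, 0, 0, 5], [0, 0, 0, 0, 5], [0, 0, 0, 0, 5], [0, 0, 0, 0, 5], [0, 0, 0, 0, 5], [0, 0, 0, 0, 5], [0, 0, 0, 0, 5], [0, 0, 0, 0, 5]], "newtons": 25}}

```text
time_s: 8.87
tcp_pos: [0.4982, 0.2457, 0.014]
eef_rot: [180.0, 0.0, 2.7]
contact_force: [0.9, 0.3, 0.4]
gripper_width: 0.0187
gripper_force: 0.0
```

```bash
python3 - <<'E'
from h import *
import json
t=cv2.imread('pics/top0.png'); ct=cap('top')[1]
f,cx,cy,_=cap('wrist')[1]; m=eyes.camera_model('wrist')
T=np.eye(4);T[:3,:3]=Ro.from_euler('xyz',[179.97,.04,3.87],degrees=True).as_matrix();T[:3,3]=[.4177,.1873,.2524]
cw=(f,cx,cy,T@m['hand_eye'])
for a,b in(((179.7,203.7),(208.5,86.7)),((190.7,218),(232.4,122.6))): print('sole dots',tri(ct,a,cw,b))
E
```

```text
sole dots (array([0.51773522, 0.25199819, 0.0578349 ]), np.float64(0.000668980947248467))
sole dots (array([4.74858524e-01, 2.26592575e-01, 3.94409946e-04]), np.float64(0.00109560701250035))
```

Emit:
{"fn": "step_arm", "kwargs": {"plan": [[0, 0, 0, 0, 5], [0, 0, 0, 0, 5], [0, 0, 0, 0, 5], [0, 0, -0.1, 0, 5], [0, 0, -0.25, 0, 5], [0, 0, -0.4, 0, 5], [0, 0, -0.5, 0, 5], [0, 0, -0.5, 0, 5]]}}

```text
time_s: 9.63
tcp_pos: [0.501, 0.2481, 0.1451]
eef_rot: [-179.7, -0.5, 2.7]
contact_force: [1.5, 0.8, -1.4]
gripper_width: 0.0139
gripper_force: 24.9
```

Emit:
{"fn": "step_arm", "kwargs": {"plan": [[-0.008, 0.15, 0, -0.02, 5], [-0.008, 0.3, 0, -0.02, 5], [-0.008, 0.45, 0, -0.02, 5], [-0.008, 0.631, 0, -0.02, 5], [-0.008, 0.631, 0, -0.02, 5], [-0.008, 0.631, 0, -0.02, 5], [-0.008, 0.631, 0.1, -0.02, 5], [-0.008, 0.631, 0.2, -0.02, 5], [-0.008, 0.631, 0.28, -0.02, 5], [-0.008, 0.631, 0.32, -0.02, 5], [-0.008, 0.631, 0.345, -0.02, 5], [-0.008, 0.631, 0.345, -0.02, 5]]}}

```text
time_s: 10.63
tcp_pos: [0.5032, 0.0884, 0.0517]
eef_rot: [179.9, 0.1, 3.9]
contact_force: [-0.1, 0.1, -1.6]
gripper_width: 0.0138
gripper_force: 24.9
```

Emit:
{"fn": "step_arm", "kwargs": {"plan": [[0, 0, 0.01, 0, 5], [0, 0, 0.02, 0, 5], [0, 0, 0.024, 0, 5], [0, 0, 0.024, 0, 5]]}}

```text
time_s: 10.97
tcp_pos: [0.5047, 0.0888, 0.0481]
eef_rot: [-179.9, -0.1, 3.9]
contact_force: [-0.6, 1.9, 3.0]
gripper_width: 0.014
gripper_force: 25.0
```

```bash
python3 - <<'E'
from h import *
s,cs=cap('scene'); save(cv2.resize(s[120:270,170:330],None,fx=4,fy=4,interpolation=cv2.INTER_CUBIC),'s3.png')
E
```

```text
(no output)
```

View pics/s3.png

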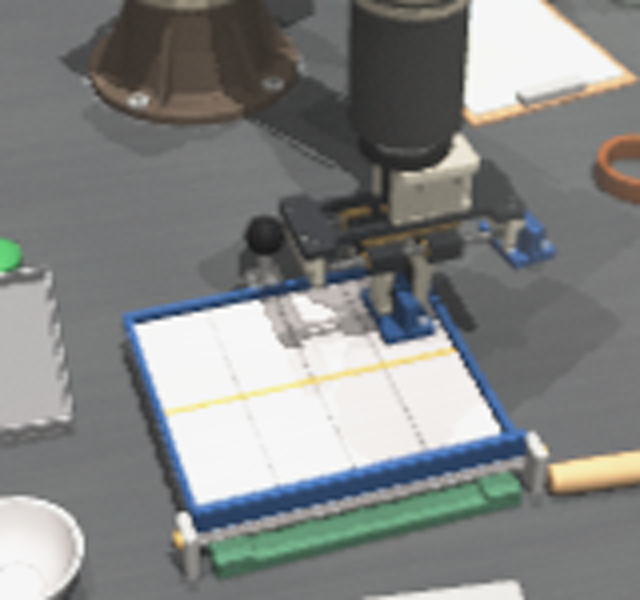

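Shoe stands in the +y lane, above the yellow line at (405,320). I release it and go to the next shoe.

Emit:
{"fn": "step_arm", "kwargs": {"plan": [[0, 0, 0, 0, 34], [0, 0, 0, 0, 34], [0, 0, 0, 0, 34], [0, 0, 0, 0, 34], [0, 0, -0.1, 0, 34], [0, 0, -0.25, 0, 34], [0, 0, -0.44, 0, 80], [0, 0, -0.44, 0, 80], [0, 0, -0.44, 0, 80]]}}

```text
time_s: 11.77
tcp_pos: [0.5056, 0.089, 0.1603]
eef_rot: [-179.8, -0.4, 3.9]
contact_force: [-0.1, -0.2, -0.5]
gripper_width: 0.0483
gripper_force: 0.0
```

Emit:
{"fn": "step_arm", "kwargs": {"plan": [[-0.1, -0.15, 0, -0.118, 80], [-0.2, -0.3, 0, -0.118, 80], [-0.3, -0.45, 0, -0.118, 80], [-0.417, -0.641, 0, -0.118, 80], [-0.417, -0.641, 0, -0.118, 80], [-0.417, -0.641, 0.15, -0.118, 80], [-0.417, -0.641, 0.3, -0.118, 80], [-0.417, -0.641, 0.42, -0.118, 80], [-0.417, -0.641, 0.5, -0.118, 80], [-0.417, -0.641, 0.55, -0.118, 80], [-0.417, -0.641, 0.572, -0.118, 80], [-0.417, -0.641, 0.572, -0.118, 80]]}}

```text
time_s: 12.77
tcp_pos: [0.3879, 0.2397, 0.0121]
eef_rot: [179.8, 0.2, 11.0]
contact_force: [-0.2, 0.2, -0.2]
gripper_width: 0.08
gripper_force: 0.0
```

Emit:
{"fn": "step_arm", "kwargs": {"plan": [[0, 0, 0, 0, 5], [0, 0, 0, 0, 5], [0, 0, 0, 0, 5], [0, 0, 0, 0, 5], [0, 0, 0, 0, 5], [0, 0, 0, 0, 5], [0, 0, 0, 0, 5], [0, 0, 0, 0, 5], [0, 0, 0, 0, 5], [0, 0, 0, 0, 5], [0, 0, 0, 0, 5], [0, 0, 0, 0, 5]]}}

```text
time_s: 13.77
tcp_pos: [0.3888, 0.2409, 0.0138]
eef_rot: [-180.0, -0.0, 11.0]
contact_force: [-0.1, 0.4, 0.7]
gripper_width: 0.0135
gripper_force: 25.0
```

```bash
python3 - <<'E'
from h import *
t,ct=cap('top'); s=r.get_state(); print(s['gripper_force'],s['gripper_width'])
for c in cv2.findContours(hsv(t,(100,120,50),(125,255,255)),cv2.RETR_EXTERNAL,cv2.CHAIN_APPROX_SIMPLE)[0]:
    if 100<cv2.contourArea(c)<500:
        q=cv2.boxPoints(cv2.minAreaRect(c)); W=np.array([onz(ct,p,.02) for p in q])[:,:2]; e=max([W[1]-W[0],W[2]-W[1]],key=np.linalg.norm); print(W.mean(0).round(3),np.degrees(np.arctan2(e[1],e[0])).round(1),cv2.contourArea(c))
E
```

```text
25.000087916851044 0.013635133959672155
[0.282 0.65 ] -178.6 471.0
[0.476 0.476] -14.9 275.5
[0.505 0.088] 180.0 205.0
[0.512 0.652] -178.6 452.5
[0.534 0.355] -13.2 260.5
[ 0.575 -0.004] -86.4 311.5
```

Emit:
{"fn": "step_arm", "kwargs": {"plan": [[0, 0, -0.1, 0, 5], [0, 0, -0.25, 0, 5], [0, 0, -0.4, 0, 5], [0, 0, -0.5, 0, 5], [0, 0, -0.5, 0, 5]]}}

```text
time_s: 14.23
tcp_pos: [0.3908, 0.2432, 0.144]
eef_rot: [-179.7, -0.4, 11.0]
contact_force: [0.0, 0.4, -1.3]
gripper_width: 0.0139
gripper_force: 25.0
```

Emit:
{"fn": "step_arm", "kwargs": {"plan": [[0.05, 0.15, 0, 0.118, 5], [0.1, 0.3, 0, 0.118, 5], [0.15, 0.46, 0, 0.118, 5], [0.2, 0.62, 0, 0.118, 5], [0.25, 0.78, 0, 0.118, 5], [0.302, 0.942, 0, 0.118, 5], [0.302, 0.942, 0.05, 0.118, 5], [0.302, 0.942, 0.15, 0.118, 5], [0.302, 0.942, 0.25, 0.118, 5], [0.302, 0.942, 0.3, 0.118, 5], [0.302, 0.942, 0.34, 0.118, 5], [0.302, 0.942, 0.345, 0.118, 5]]}}

```text
time_s: 15.23
tcp_pos: [0.5062, 0.0235, 0.0503]
eef_rot: [179.9, 0.2, 3.9]
contact_force: [0.3, 0.3, -1.9]
gripper_width: 0.0138
gripper_force: 25.0
```

Emit:
{"fn": "step_arm", "kwargs": {"plan": [[0, 0, 0.01, 0, 5], [0, 0, 0.015, 0, 5], [0, 0, 0.02, 0, 5], [0, 0, 0.02, 0, 5]]}}

```text
time_s: 15.57
tcp_pos: [0.5082, 0.0244, 0.0482]
eef_rot: [-180.0, -0.1, 3.9]
contact_force: [-0.9, -0.6, -1.2]
gripper_width: 0.0138
gripper_force: 25.0
```

Emit:
{"fn": "step_arm", "kwargs": {"plan": [[0, 0, 0.006, 0, 5], [0, 0, 0.01, 0, 5], [0, 0, 0.01, 0, 34], [0, 0, 0.01, 0, 34], [0, 0, 0.01, 0, 34], [0, 0, 0.01, 0, 34], [0, 0, -0.1, 0, 34], [0, 0, -0.25, 0, 34], [0, 0, -0.43, 0, 80], [0, 0, -0.43, 0, 80], [0, 0, -0.43, 0, 80]]}}

```text
time_s: 16.48
tcp_pos: [0.5095, 0.0247, 0.1583]
eef_rot: [-179.9, -0.4, 3.9]
contact_force: [-0.1, 0.5, -0.1]
gripper_width: 0.0487
gripper_force: 0.0
```

Emit:
{"fn": "step_arm", "kwargs": {"plan": [[0.1, -0.7, 0, 0, 80], [0.1, -0.7, 0, 0, 80], [0.1, -0.7, 0, 0, 80], [0.1, -0.7, 0, 0, 80], [0.1, -0.7, 0, 0, 80]]}}

```text
time_s: 16.9
tcp_pos: [0.521, 0.2048, 0.154]
eef_rot: [180.0, 0.0, 4.0]
contact_force: [0.8, -0.3, 1.2]
gripper_width: 0.0783
gripper_force: 0.0
```

Emit:
{"fn": "step_arm", "kwargs": {"plan": [[0.098, -0.614, 0, 0.28, 80], [0.098, -0.614, 0, 0.28, 80], [0.098, -0.614, 0, 0.28, 80], [0.098, -0.614, 0, 0.28, 80], [0.098, -0.614, 0.1, 0.28, 80], [0.098, -0.614, 0.2, 0.28, 80], [0.098, -0.614, 0.3, 0.28, 80], [0.098, -0.614, 0.4, 0.28, 80], [0.098, -0.614, 0.47, 0.28, 80], [0.098, -0.614, 0.52, 0.28, 80], [0.098, -0.614, 0.55, 0.28, 80], [0.098, -0.614, 0.565, 0.28, 80]]}}

```text
time_s: 17.9
tcp_pos: [0.5343, 0.3546, 0.0123]
eef_rot: [179.9, 0.1, -12.9]
contact_force: [-0.8, 0.1, -0.2]
gripper_width: 0.0799
gripper_force: 0.0
```

Emit:
{"fn": "step_arm", "kwargs": {"plan": [[0, 0, 0, 0, 5], [0, 0, 0, 0, 5], [0, 0, 0, 0, 5], [0, 0, 0, 0, 5], [0, 0, 0, 0, 5], [0, 0, 0, 0, 5], [0, 0, 0, 0, 5], [0, 0, 0, 0, 5], [0, 0, 0, 0, 5], [0, 0, 0, 0, 5], [0, 0, 0, 0, 5], [0, 0, 0, 0, 5]]}}

```text
time_s: 18.9
tcp_pos: [0.5351, 0.3556, 0.014]
eef_rot: [-180.0, -0.0, -12.9]
contact_force: [0.4, 2.3, 1.1]
gripper_width: 0.0139
gripper_force: 25.0
```

Emit:
{"fn": "step_arm", "kwargs": {"plan": [[0, 0, -0.1, 0, 5], [0, 0, -0.25, 0, 5], [0, 0, -0.4, 0, 5], [0, 0, -0.5, 0, 5], [0.131, 0.777, -0.5, 0, 5], [0.131, 0.777, -0.5, 0, 5], [0.131, 0.777, -0.5, 0, 5], [0.131, 0.777, -0.5, 0, 5], [0.131, 0.777, -0.5, 0, 5], [0.131, 0.777, -0.5, 0, 5]]}}

```text
time_s: 19.73
tcp_pos: [0.521, 0.1532, 0.1384]
eef_rot: [179.9, 0.1, -13.1]
contact_force: [-0.0, -0.6, -1.8]
gripper_width: 0.0137
gripper_force: 25.0
```

Emit:
{"fn": "step_arm", "kwargs": {"plan": [[0.131, 0.777, 0, -0.28, 5], [0.131, 0.777, 0, -0.28, 5], [0.131, 0.777, 0, -0.28, 5], [0.131, 0.777, 0, -0.28, 5], [0.131, 0.777, 0, -0.28, 5], [0.131, 0.777, 0.1, -0.28, 5], [0.131, 0.777, 0.2, -0.28, 5], [0.131, 0.777, 0.28, -0.28, 5], [0.131, 0.777, 0.33, -0.28, 5], [0.131, 0.777, 0.35, -0.28, 5], [0.131, 0.777, 0.36, -0.28, 5], [0.131, 0.777, 0.37, -0.28, 5]]}}

```text
time_s: 20.73
tcp_pos: [0.512, -0.0381, 0.0465]
eef_rot: [180.0, 0.0, 3.9]
contact_force: [0.4, 1.5, -0.5]
gripper_width: 0.0138
gripper_force: 25.0
```

Emit:
{"fn": "step_arm", "kwargs": {"plan": [[0, 0, 0, 0, 5], [0, 0, 0.005, 0, 5], [0, 0, 0.005, 0, 5]]}}

```text
time_s: 20.98
tcp_pos: [0.5124, -0.0379, 0.0459]
eef_rot: [-180.0, -0.1, 3.9]
contact_force: [-0.2, 1.0, 0.9]
gripper_width: 0.0139
gripper_force: 25.0
```

Emit:
{"fn": "step_arm", "kwargs": {"plan": [[0, 0, 0, 0, 34], [0, 0, 0, 0, 34], [0, 0, 0, 0, 34], [0, 0, 0, 0, 34], [0, 0, -0.1, 0, 34], [0, 0, -0.25, 0, 34], [0, 0, -0.44, 0, 80], [0, 0, -0.44, 0, 80], [0, 0, -0.44, 0, 80]]}}

```text
time_s: 21.73
tcp_pos: [0.514, -0.0377, 0.1586]
eef_rot: [-179.9, -0.4, 3.9]
contact_force: [-0.6, -0.1, 0.0]
gripper_width: 0.0489
gripper_force: 0.0
```

Emit:
{"fn": "step_arm", "kwargs": {"plan": [[0, -0.7, 0, 0, 80], [0, -0.7, 0, 0, 80], [0, -0.7, 0, 0, 80], [0, -0.7, 0, 0, 80], [0, -0.7, 0, 0, 80], [0, -0.7, 0, 0, 80]]}}

```text
time_s: 22.23
tcp_pos: [0.4994, 0.1389, 0.1541]
eef_rot: [180.0, 0.1, 4.1]
contact_force: [-0.5, -0.3, -0.3]
gripper_width: 0.0792
gripper_force: 0.0
```

Emit:
{"fn": "step_arm", "kwargs": {"plan": [[0, -0.7, 0, 0, 80], [0, -0.7, 0, 0, 80], [0, -0.7, 0, 0, 80], [0, -0.7, 0, 0, 80], [0, -0.7, 0, 0, 80], [0, -0.7, 0, 0, 80]]}}

```text
time_s: 22.73
tcp_pos: [0.4878, 0.3127, 0.1537]
eef_rot: [179.9, 0.1, 4.0]
contact_force: [0.3, -0.5, 0.2]
gripper_width: 0.0803
gripper_force: 0.0
```

```bash
cat >> h.py <<'E'
def shoes(n='top',z=.02,lo=100,hi=500):
    t,c=cap(n); out=[]
    for k in cv2.findContours(hsv(t,(100,120,50),(125,255,255)),cv2.RETR_EXTERNAL,cv2.CHAIN_APPROX_SIMPLE)[0]:
        if lo<cv2.contourArea(k)<hi:
            q=cv2.boxPoints(cv2.minAreaRect(k)); W=np.array([onz(c,p,z) for p in q])[:,:2]; e=max([W[1]-W[0],W[2]-W[1]],key=np.linalg.norm)
            a=(np.degrees(np.arctan2(e[1],e[0]))+90)%180-90
            if W.mean(0)[1]<.6: print(n,W.mean(0).round(3),a.round(1),cv2.contourArea(k))
E
python3 - <<'E'
from h import *
shoes(); s=r.get_state(); print(s['tcp_pos'],s['eef_rot']); shift([.4765,.476,.0135],-15.5)
E
```

```text
top [0.505 0.088] -0.0 205.0
top [0.511 0.024] 4.2 204.0
top [ 0.512 -0.04 ] 4.1 208.0
top [ 0.575 -0.004] -86.3 291.5
[0.48766675 0.3111533  0.15377183] [1.79917623e+02 9.03186248e-02 3.95754990e+00]
shift shares [ 0.002 -0.662  0.56 ] rot [1.799e+02 1.000e-01 4.000e+00] turn share 0.324
```

```bash
python3 - <<'E'
from h import *
shoes('wrist',.02,700,4000)
E
```

```text
wrist [0.492 0.064] -86.1 1564.5
wrist [0.474 0.475] -16.1 2597.5
```

Emit:
{"fn": "step_arm", "kwargs": {"plan": [[0, -0.66, 0, 0.324, 80], [0, -0.66, 0, 0.324, 80], [0, -0.66, 0, 0.324, 80], [0, -0.66, 0, 0.324, 80], [0, -0.66, 0.1, 0.324, 80], [0, -0.66, 0.2, 0.324, 80], [0, -0.66, 0.3, 0.324, 80], [0, -0.66, 0.4, 0.324, 80], [0, -0.66, 0.47, 0.324, 80], [0, -0.66, 0.52, 0.324, 80], [0, -0.66, 0.55, 0.324, 80], [0, -0.66, 0.56, 0.324, 80]]}}

```text
time_s: 23.83
tcp_pos: [0.4772, 0.4742, 0.014]
eef_rot: [179.9, 0.0, -15.6]
contact_force: [0.2, 0.6, 1.0]
gripper_width: 0.0802
gripper_force: 0.0
```

Emit:
{"fn": "step_arm", "kwargs": {"plan": [[0, 0, 0, 0, 5], [0, 0, 0, 0, 5], [0, 0, 0, 0, 5], [0, 0, 0, 0, 5], [0, 0, 0, 0, 5], [0, 0, 0, 0, 5], [0, 0, 0, 0, 5], [0, 0, 0, 0, 5], [0, 0, 0, 0, 5], [0, 0, 0, 0, 5], [0, 0, 0, 0, 5], [0, 0, 0, 0, 5]]}}

```text
time_s: 24.83
tcp_pos: [0.4769, 0.4758, 0.0151]
eef_rot: [-180.0, -0.0, -15.5]
contact_force: [0.4, 0.4, 0.2]
gripper_width: 0.0136
gripper_force: 25.0
```

Emit:
{"fn": "step_arm", "kwargs": {"plan": [[0, 0, -0.1, 0, 5], [0, 0, -0.25, 0, 5], [0, 0, -0.4, 0, 5], [0, 0, -0.5, 0, 5], [0.257, 0.728, -0.5, 0, 5], [0.257, 0.728, -0.5, 0, 5], [0.257, 0.728, -0.5, 0, 5], [0.257, 0.728, -0.5, 0, 5], [0.257, 0.728, -0.5, 0, 5], [0.257, 0.728, -0.5, 0, 5]]}}

```text
time_s: 25.67
tcp_pos: [0.489, 0.2781, 0.14]
eef_rot: [179.9, 0.1, -15.7]
contact_force: [0.5, -0.2, -2.3]
gripper_width: 0.0141
gripper_force: 25.0
```

Emit:
{"fn": "step_arm", "kwargs": {"plan": [[0.257, 0.728, 0, 0, 5], [0.257, 0.728, 0, 0, 5], [0.257, 0.728, 0, 0, 5], [0.257, 0.728, 0, 0, 5], [0.257, 0.728, 0, 0, 5], [0.257, 0.728, 0, 0, 5]]}}

```text
time_s: 26.17
tcp_pos: [0.5021, 0.0865, 0.1399]
eef_rot: [179.9, 0.1, -15.8]
contact_force: [-0.9, 0.3, -1.5]
gripper_width: 0.0138
gripper_force: 25.0
```

Emit:
{"fn": "step_arm", "kwargs": {"plan": [[0.256, 0.727, 0, -0.323, 5], [0.256, 0.727, 0, -0.323, 5], [0.256, 0.727, 0, -0.323, 5], [0.256, 0.727, 0, -0.323, 5], [0.256, 0.727, 0, -0.323, 5], [0.256, 0.727, 0.1, -0.323, 5], [0.256, 0.727, 0.2, -0.323, 5], [0.256, 0.727, 0.28, -0.323, 5], [0.256, 0.727, 0.33, -0.323, 5], [0.256, 0.727, 0.35, -0.323, 5], [0.256, 0.727, 0.36, -0.323, 5], [0.256, 0.727, 0.365, -0.323, 5]]}}

```text
time_s: 27.17
tcp_pos: [0.5164, -0.1015, 0.0489]
eef_rot: [180.0, 0.0, 3.9]
contact_force: [0.2, -0.2, -0.6]
gripper_width: 0.0138
gripper_force: 25.0
```

Emit:
{"fn": "step_arm", "kwargs": {"plan": [[0, 0, 0, 0, 5], [0, 0, 0.005, 0, 5], [0, 0, 0.005, 0, 5]]}}

```text
time_s: 27.42
tcp_pos: [0.5165, -0.1015, 0.0482]
eef_rot: [-180.0, -0.1, 3.8]
contact_force: [0.1, -0.7, -1.7]
gripper_width: 0.0137
gripper_force: 25.0
```

Emit:
{"fn": "step_arm", "kwargs": {"plan": [[0, 0, 0.006, 0, 5], [0, 0, 0.006, 0, 5], [0, 0, 0.006, 0, 34], [0, 0, 0.006, 0, 34], [0, 0, 0.006, 0, 34], [0, 0, 0.006, 0, 34], [0, 0, -0.1, 0, 34], [0, 0, -0.25, 0, 34], [0, 0, -0.44, 0, 80], [0, 0, -0.44, 0, 80], [0, 0, -0.44, 0, 80]]}}

```text
time_s: 28.33
tcp_pos: [0.5182, -0.1016, 0.1611]
eef_rot: [-180.0, -0.4, 3.8]
contact_force: [-0.1, 0.1, 0.0]
gripper_width: 0.0485
gripper_force: 0.0
```

Emit:
{"fn": "step_arm", "kwargs": {"plan": [[-0.333, -0.381, 0, 0, 80], [-0.333, -0.381, 0, 0, 80], [-0.333, -0.381, 0, 0, 80], [-0.333, -0.381, 0, 0, 80], [-0.333, -0.381, 0, 0, 80], [-0.333, -0.381, 0.1, 0, 80], [-0.333, -0.381, 0.2, 0, 80], [-0.333, -0.381, 0.3, 0, 80], [-0.333, -0.381, 0.36, 0, 80], [-0.333, -0.381, 0.39, 0, 80], [-0.333, -0.381, 0.39, 0, 80]]}}

```text
time_s: 29.25
tcp_pos: [0.4258, -0.0133, 0.0582]
eef_rot: [179.9, 0.2, 3.8]
contact_force: [-1.1, 0.2, 0.0]
gripper_width: 0.0802
gripper_force: 0.0
```

```bash
python3 - <<'E'
from h import *
s=r.get_state(); print(s['tcp_pos'].round(4),s['contact_force'].round(1)); shift([.427,-.0122,.059],3.9)
shoes()
c,_=cap('scene'); save(cv2.resize(c[140:260,180:310],None,fx=5,fy=5,interpolation=cv2.INTER_CUBIC),'s4.png')
E
```

```text
[ 0.4258 -0.0133  0.0582] [-1.1  0.2  0. ]
shift shares [ 0.005 -0.004 -0.003] rot [179.9   0.2   3.8] turn share -0.002
top [0.505 0.088] -0.0 201.0
top [0.511 0.025] -0.2 201.0
top [ 0.513 -0.041] -0.3 203.5
top [ 0.516 -0.104] 4.3 209.5
top [ 0.575 -0.004] -86.3 267.0
```

View pics/s4.png

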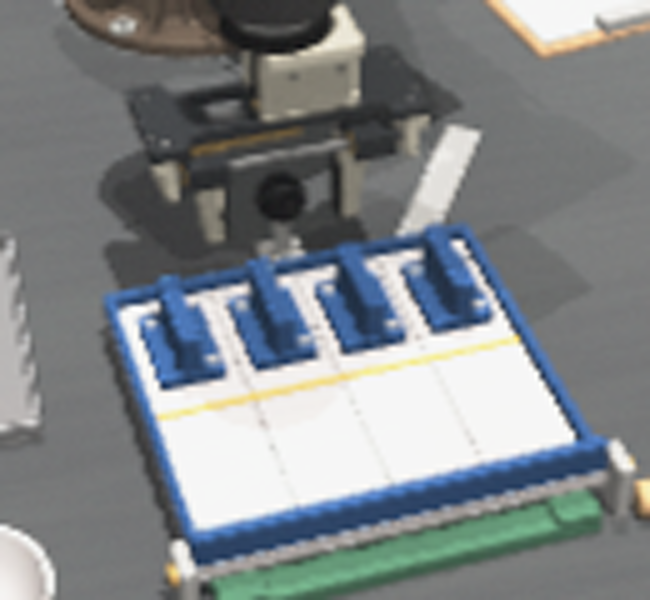

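All four shoes stand above the yellow line, one per lane. Gripper straddles the knob, so I grip and raise slowly.

Emit:
{"fn": "step_arm", "kwargs": {"plan": [[0, 0, 0, 0, 20], [0, 0, 0, 0, 20], [0, 0, 0, 0, 20], [0, 0, 0, 0, 20], [0, 0, 0, 0, 20], [0, 0, 0, 0, 20], [0, 0, 0, 0, 20], [0, 0, 0, 0, 20], [0, 0, 0, 0, 20], [0, 0, 0, 0, 20], [0, 0, 0, 0, 20]], "newtons": 35}}

```text
time_s: 30.27
tcp_pos: [0.4266, -0.0122, 0.0601]
eef_rot: [-180.0, -0.0, 3.8]
contact_force: [-0.6, 0.4, 2.8]
gripper_width: 0.0344
gripper_force: 35.0
```

Emit:
{"fn": "step_arm", "kwargs": {"plan": [[0.001, 0, -0.007, 0, 20], [0.003, 0, -0.014, 0, 20], [0.005, 0, -0.022, 0, 20], [0.006, 0, -0.029, 0, 20], [0.008, 0, -0.036, 0, 20], [0.01, 0, -0.043, 0, 20], [0.011, 0, -0.051, 0, 20], [0.013, 0, -0.058, 0, 20], [0.014, 0, -0.065, 0, 20], [0.016, 0, -0.072, 0, 20], [0.018, 0, -0.08, 0, 20], [0.02, 0, -0.087, 0, 20]]}}

```text
time_s: 31.27
tcp_pos: [0.4314, -0.0119, 0.0819]
eef_rot: [-180.0, 0.0, 3.8]
contact_force: [0.3, 2.2, -9.6]
gripper_width: 0.0347
gripper_force: 35.0
```

Emit:
{"fn": "step_arm", "kwargs": {"plan": [[0.002, 0, -0.007, 0, 20], [0.004, 0, -0.014, 0, 20], [0.006, 0, -0.022, 0, 20], [0.008, 0, -0.029, 0, 20], [0.01, 0, -0.036, 0, 20], [0.013, 0, -0.043, 0, 20], [0.015, 0, -0.05, 0, 20], [0.017, 0, -0.057, 0, 20], [0.019, 0, -0.064, 0, 20], [0.022, 0, -0.071, 0, 20], [0.024, 0, -0.079, 0, 20], [0.026, 0, -0.086, 0, 20]]}}

```text
time_s: 32.27
tcp_pos: [0.4381, -0.0115, 0.1035]
eef_rot: [180.0, 0.0, 3.8]
contact_force: [-0.9, 4.0, -10.3]
gripper_width: 0.0347
gripper_force: 35.0
```

Emit:
{"fn": "step_arm", "kwargs": {"plan": [[0.003, 0, -0.007, 0, 20], [0.006, 0, -0.014, 0, 20], [0.008, 0, -0.021, 0, 20], [0.011, 0, -0.028, 0, 20], [0.014, 0, -0.035, 0, 20], [0.016, 0, -0.042, 0, 20], [0.019, 0, -0.049, 0, 20], [0.022, 0, -0.056, 0, 20], [0.025, 0, -0.063, 0, 20], [0.027, 0, -0.07, 0, 20], [0.03, 0, -0.077, 0, 20], [0.033, 0, -0.083, 0, 20]]}}

```text
time_s: 33.27
tcp_pos: [0.4465, -0.0109, 0.1243]
eef_rot: [180.0, -0.0, 3.8]
contact_force: [-1.7, 4.4, -9.1]
gripper_width: 0.0343
gripper_force: 35.0
```

Not at the stop yet (still about 9 N), so I go on in small steps.

Emit:
{"fn": "step_arm", "kwargs": {"plan": [[0.002, 0, -0.005, 0, 20], [0.004, 0, -0.01, 0, 20], [0.006, 0, -0.015, 0, 20], [0.006, 0, -0.015, 0, 20]]}}

```text
time_s: 33.6
tcp_pos: [0.4472, -0.0109, 0.1267]
eef_rot: [-180.0, 0.1, 3.8]
contact_force: [-0.2, 3.7, -14.0]
gripper_width: 0.034
gripper_force: 35.0
```

Emit:
{"fn": "step_arm", "kwargs": {"plan": [[0.001, 0, -0.004, 0, 20], [0.002, 0, -0.008, 0, 20], [0.003, 0, -0.012, 0, 20], [0.003, 0, -0.012, 0, 20], [0.003, 0, -0.012, 0, 20], [0.003, 0, -0.012, 0, 20]]}}

```text
time_s: 34.1
tcp_pos: [0.4474, -0.0108, 0.1283]
eef_rot: [-180.0, 0.2, 3.8]
contact_force: [9.4, 0.6, -40.0]
gripper_width: 0.0346
gripper_force: 35.0
```

40 N means it is at the stop. I ease off and look.

Emit:
{"fn": "step_arm", "kwargs": {"plan": [[0, 0, 0.01, 0, 20], [0, 0, 0.012, 0, 20], [0, 0, 0.012, 0, 20], [0, 0, 0.012, 0, 20]]}}

```text
time_s: 34.43
tcp_pos: [0.4469, -0.0109, 0.1267]
eef_rot: [-180.0, 0.2, 3.8]
contact_force: [-4.4, 4.4, -21.0]
gripper_width: 0.0344
gripper_force: 35.0
```

```bash
python3 - <<'E'
from h import *
c,_=cap('scene'); save(cv2.resize(c[140:260,180:310],None,fx=5,fy=5,interpolation=cv2.INTER_CUBIC),'s5.png'); shoes(z=.06)
E
```

```text
top [0.515 0.09 ] 0.0 222.5
top [ 0.534 -0.04 ] -0.3 148.5
```

View pics/s5.png

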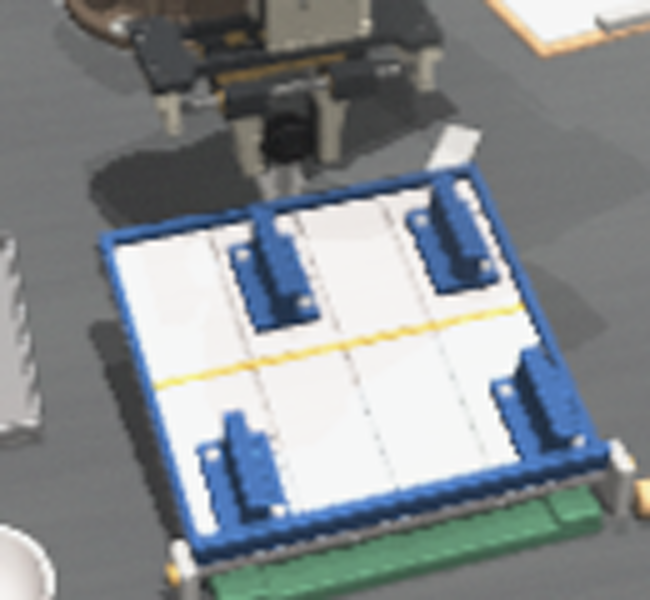

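Two shoes stuck, at (273,270) and (452,235). Two slid to the foot, at (240,470) and (545,410); the right one was nudged sideways on the way but is at the lip. Now I lower the board.

Emit:
{"fn": "step_arm", "kwargs": {"plan": [[-0.003, 0, 0.009, 0, 20], [-0.006, 0, 0.018, 0, 20], [-0.009, 0, 0.027, 0, 20], [-0.012, 0, 0.036, 0, 20], [-0.016, 0, 0.045, 0, 20], [-0.02, 0, 0.054, 0, 20], [-0.023, 0, 0.063, 0, 20], [-0.027, 0, 0.072, 0, 20], [-0.03, 0, 0.08, 0, 20], [-0.033, 0, 0.088, 0, 20], [-0.036, 0, 0.096, 0, 20], [-0.039, 0, 0.105, 0, 20]]}}

```text
time_s: 35.53
tcp_pos: [0.4379, -0.0116, 0.1032]
eef_rot: [180.0, 0.1, 3.8]
contact_force: [-15.1, 6.5, 11.3]
gripper_width: 0.0344
gripper_force: 35.0
```

Emit:
{"fn": "step_arm", "kwargs": {"plan": [[-0.003, 0, 0.009, 0, 20], [-0.006, 0, 0.018, 0, 20], [-0.009, 0, 0.027, 0, 20], [-0.011, 0, 0.036, 0, 20], [-0.014, 0, 0.045, 0, 20], [-0.017, 0, 0.054, 0, 20], [-0.02, 0, 0.063, 0, 20], [-0.022, 0, 0.072, 0, 20], [-0.025, 0, 0.08, 0, 20], [-0.027, 0, 0.088, 0, 20], [-0.029, 0, 0.096, 0, 20], [-0.031, 0, 0.105, 0, 20]]}}

```text
time_s: 36.53
tcp_pos: [0.4308, -0.012, 0.0769]
eef_rot: [180.0, 0.0, 3.9]
contact_force: [-12.6, 5.9, 8.6]
gripper_width: 0.0343
gripper_force: 35.0
```

Emit:
{"fn": "step_arm", "kwargs": {"plan": [[-0.002, 0, 0.009, 0, 20], [-0.004, 0, 0.018, 0, 20], [-0.006, 0, 0.027, 0, 20], [-0.008, 0, 0.036, 0, 20], [-0.01, 0, 0.045, 0, 20], [-0.011, 0, 0.05, 0, 20], [-0.012, 0, 0.055, 0, 20], [-0.012, 0, 0.06, 0, 20]]}}

```text
time_s: 37.2
tcp_pos: [0.428, -0.0122, 0.0618]
eef_rot: [180.0, -0.0, 3.9]
contact_force: [-12.4, 5.9, 8.3]
gripper_width: 0.0342
gripper_force: 35.0
```

Emit:
{"fn": "step_arm", "kwargs": {"plan": [[-0.002, 0, 0.006, 0, 20], [-0.004, 0, 0.012, 0, 20], [-0.005, 0, 0.018, 0, 20], [-0.006, 0, 0.024, 0, 20], [-0.006, 0, 0.024, 0, 20]]}}

```text
time_s: 37.62
tcp_pos: [0.4281, -0.0122, 0.0578]
eef_rot: [180.0, -0.2, 4.0]
contact_force: [-16.8, 4.3, 30.8]
gripper_width: 0.0343
gripper_force: 35.0
```

Emit:
{"fn": "step_arm", "kwargs": {"plan": [[-0.001, 0, 0.004, 0, 20], [-0.002, 0, 0.008, 0, 20], [-0.003, 0, 0.01, 0, 20], [-0.003, 0, 0.01, 0, 20]]}}

```text
time_s: 37.95
tcp_pos: [0.4286, -0.0121, 0.0565]
eef_rot: [180.0, -0.3, 4.0]
contact_force: [-18.7, 3.5, 45.0]
gripper_width: 0.034
gripper_force: 35.0
```

Emit:
{"fn": "step_arm", "kwargs": {"plan": [[-0.004, 0, -0.014, 0, 20], [-0.004, 0, -0.014, 0, 80], [-0.004, 0, -0.014, 0, 80], [-0.004, 0, -0.014, 0, 80], [-0.004, 0, -0.014, 0, 80], [-0.004, 0, -0.014, 0, 80], [-0.004, 0, -0.014, 0, 80], [-0.004, 0, -0.2, 0, 80], [-0.004, 0, -0.35, 0, 80], [-0.004, 0, -0.5, 0, 80], [-0.004, 0, -0.6, 0, 80], [-0.004, 0, -0.6, 0, 80]]}}

```text
time_s: 38.95
tcp_pos: [0.428, -0.0117, 0.2074]
eef_rot: [-179.9, -0.5, 3.9]
contact_force: [1.4, 1.1, -0.2]
gripper_width: 0.0799
gripper_force: 0.0
```

```bash
python3 - <<'E'
from h import *
s=r.get_state(); print(s['tcp_pos'].round(4),s['eef_rot'].round(1),s['contact_force'].round(1))
t,ct=cap('top'); sc,cs=cap('scene'); w,cw=cap('wrist'); save(w,'w3.png')
kt=max(blobs(hsv(t[215:245,255:282],(0,0,0),(180,255,45)),20),key=lambda b:b[1][4])[0]+[255,215]; print('kt',kt)
for b in blobs(hsv(sc[155:190,222:250],(0,0,0),(180,255,45)),15): print('ks',b[0]+[222,155],b[1])
m=hsv(w,(100,120,40),(125,255,255)); 
for k in cv2.findContours(m,cv2.RETR_EXTERNAL,cv2.CHAIN_APPROX_SIMPLE)[0]:
    if cv2.contourArea(k)>300: q=cv2.minAreaRect(k); print(q,onz(cw,q[0],.052).round(3))
shoes(z=.052)
E
```

```text
[ 0.428  -0.0117  0.2074] [-179.9   -0.5    3.9] [ 1.4  1.1 -0.2]Traceback (most recent call last):
  File "<stdin>", line 4, in <module>
ValueError: max() iterable argument is empty
```

View pics/w3.png

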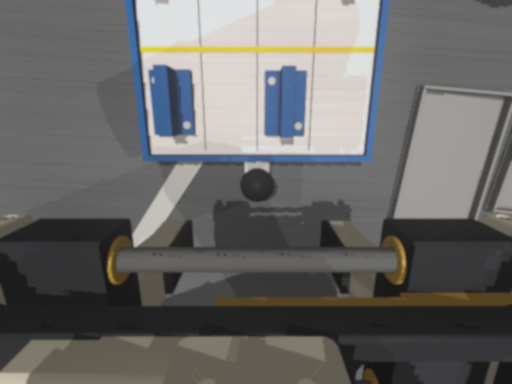

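Wrist view shows the stuck shoes at (172,102) and (286,103), above the line, with the board level.

```bash
python3 - <<'E'
from h import *
w,cw=cap('wrist'); sc,cs=cap('scene')
s=r.get_state(); print(s['tcp_pos'].round(4),s['joints'].round(0))
for u in((172,102),(286,103)): print(onz(cw,u,.052).round(4))
for b in blobs(hsv(sc[155:195,215:255],(0,0,0),(180,255,45)),15): print('ks',b[0]+[215,155],b[1])
print('expected knob at level', proj(cs,[.427,-.0125,.082]), 'at .02rad',proj(cs,[.428,-.0125,.0875]))
kw=max(blobs(hsv(w[165:205,235:280],(0,0,0),(180,255,50)),20),key=lambda b:b[1][4])[0]+[235,165]; print('kw',kw,onz(cw,kw,.082))
shoes(z=.052)
E
```

```text
[ 0.4241 -0.0126  0.2007] [ 25.  -3. -31.  -0. -62.  69.]
[0.5033 0.0839 0.052 ]
[ 0.5103 -0.0383  0.052 ]
ks [235.5 180.1] [16 21 10  8 54]
expected knob at level [235.66045371 178.93601189] at .02rad [235.68745515 177.86291688]
kw [257.6 189.2] [ 0.42068482 -0.0135505   0.082     ]
top [0.504 0.088] 4.4 201.5
top [ 0.512 -0.039] -0.3 207.0
```

Emit:
{"fn": "step_arm", "kwargs": {"plan": [[0.342, 0.127, 0, 0, 50], [0.342, 0.127, 0, 0, 50], [0.342, 0.127, 0, 0, 50], [0.342, 0.127, 0.15, 0, 50], [0.342, 0.127, 0.3, 0, 50], [0.342, 0.127, 0.42, 0, 50], [0.342, 0.127, 0.5, 0, 50], [0.342, 0.127, 0.56, 0, 50], [0.342, 0.127, 0.6, 0, 50], [0.342, 0.127, 0.615, 0, 50], [0.342, 0.127, 0.615, 0, 50]]}}

```text
time_s: 40.17
tcp_pos: [0.5117, -0.0385, 0.047]
eef_rot: [180.0, 0.1, 3.8]
contact_force: [0.5, 0.6, 0.1]
gripper_width: 0.0501
gripper_force: 0.0
```

Emit:
{"fn": "step_arm", "kwargs": {"plan": [[0, 0, 0, 0, 5], [0, 0, 0, 0, 5], [0, 0, 0, 0, 5], [0, 0, 0, 0, 5], [0, 0, 0, 0, 5], [0, 0, 0, 0, 5], [0, 0, 0, 0, 5], [0, 0, 0, 0, 5], [0, 0, 0, 0, 5], [0, 0, 0, 0, 5]], "newtons": 25}}

```text
time_s: 41.0
tcp_pos: [0.5125, -0.0383, 0.0484]
eef_rot: [-180.0, -0.0, 3.8]
contact_force: [-1.9, 0.1, 6.1]
gripper_width: 0.0136
gripper_force: 25.0
```

Emit:
{"fn": "step_arm", "kwargs": {"plan": [[0, 0, -0.1, 0, 5], [0, 0, -0.25, 0, 5], [0, 0, -0.4, 0, 5], [0, 0, -0.5, 0, 5], [0, 0, -0.5, 0, 5], [0, 0, -0.5, 0, 5]]}}

```text
time_s: 41.5
tcp_pos: [0.5128, -0.0381, 0.1742]
eef_rot: [-179.9, -0.2, 3.8]
contact_force: [-0.3, 0.4, -2.2]
gripper_width: 0.0139
gripper_force: 25.0
```

```bash
python3 - <<'E'
from h import *
s=r.get_state(); print(s['tcp_pos'].round(4),s['eef_rot'].round(1)); shift([.525,-.394,.17],-92)
E
```

```text
[ 0.5128 -0.0381  0.1742] [-179.9   -0.2    3.8]
shift shares [-0.046  1.424  0.015] rot [-179.9   -0.2    3.8] turn share 1.597
```

Emit:
{"fn": "step_arm", "kwargs": {"plan": [[-0.023, 0.712, 0, 0.8, 5], [-0.023, 0.712, 0, 0.8, 5], [-0.023, 0.712, 0, 0.8, 5], [-0.023, 0.712, 0, 0.8, 5], [-0.023, 0.712, 0, 0.8, 5], [-0.023, 0.712, 0, 0.8, 5], [-0.023, 0.712, 0, 0.8, 5], [-0.023, 0.712, 0, 0.8, 5], [-0.023, 0.712, 0, 0.8, 5]]}}

```text
time_s: 42.25
tcp_pos: [0.5174, -0.2162, 0.1713]
eef_rot: [179.9, 0.1, -44.0]
contact_force: [0.3, 0.2, -1.3]
gripper_width: 0.0139
gripper_force: 25.0
```

Emit:
{"fn": "step_arm", "kwargs": {"plan": [[0.514, 0.493, 0, 0.797, 5], [0.514, 0.493, 0, 0.797, 5], [0.514, 0.493, 0, 0.797, 5], [0.514, 0.493, 0, 0.797, 5], [0.514, 0.493, 0, 0.797, 5], [0.514, 0.493, 0, 0.797, 5], [0.514, 0.493, 0, 0.797, 5], [0.514, 0.493, 0, 0.797, 5], [0.514, 0.493, 0, 0.797, 5]]}}

```text
time_s: 43.0
tcp_pos: [0.5246, -0.3938, 0.1722]
eef_rot: [179.9, 0.0, -91.7]
contact_force: [0.0, 0.1, -1.3]
gripper_width: 0.014
gripper_force: 25.0
```

```bash
python3 - <<'E'
from h import *
w,cw=cap('wrist'); save(w,'w4.png')
s=r.get_state(); print(s['tcp_pos'].round(4),s['eef_rot'].round(1)); shift([.525,-.394,.023],-92)
t,ct=cap('top')
print(proj(ct,[.525,-.394,.0]))
shoes(z=.052)
E
```

```text
[ 0.5247 -0.3937  0.1725] [180.    0.  -91.7]
shift shares [ 0.001 -0.002  0.598] rot [180.    0.  -91.7] turn share 0.005
[386.77251031 201.60742753]
top [0.505 0.087] -0.0 202.5
```

View pics/w4.png

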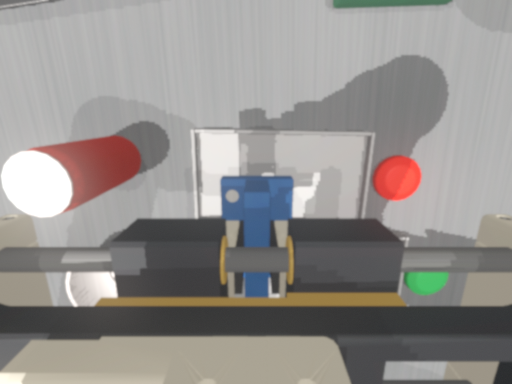

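Shoe is held centred over the red tray: tray corners (193,131) and (374,133), can clear at left. I lower it.

Emit:
{"fn": "step_arm", "kwargs": {"plan": [[0, 0, 0.12, 0, 5], [0, 0, 0.24, 0, 5], [0, 0, 0.36, 0, 5], [0, 0, 0.46, 0, 5], [0, 0, 0.53, 0, 5], [0, 0, 0.57, 0, 5], [0, 0, 0.59, 0, 5], [0, 0, 0.6, 0, 5], [0, 0, 0.605, 0, 5]]}}

```text
time_s: 43.9
tcp_pos: [0.5254, -0.3944, 0.0225]
eef_rot: [-179.9, -0.0, -91.9]
contact_force: [0.2, 0.1, -0.6]
gripper_width: 0.0138
gripper_force: 25.0
```

Emit:
{"fn": "step_arm", "kwargs": {"plan": [[0, 0, 0.005, 0, 5], [0, 0, 0.01, 0, 5], [0, 0, 0.01, 0, 5]]}}

```text
time_s: 44.15
tcp_pos: [0.5256, -0.3947, 0.0209]
eef_rot: [-179.9, -0.1, -92.0]
contact_force: [0.3, 0.5, 2.3]
gripper_width: 0.0136
gripper_force: 25.0
```

```bash
python3 - <<'E'
from h import *
f,cx,cy,_=cap('wrist')[1]; m=eyes.camera_model('wrist')
T=np.eye(4);T[:3,:3]=Ro.from_euler('xyz',[180,0,-91.7],degrees=True).as_matrix();T[:3,3]=[.5247,-.3937,.1725]
c=(f,cx,cy,T@m['hand_eye'])
for u in((193,131),(374,133)): print(onz(c,u,.017).round(4))
print(onz(c,(396,177),.016),onz(c,(427,278),.016))
E
```

```text
[ 0.5944 -0.4497  0.017 ]
[ 0.3907 -0.4412  0.017 ]
[ 0.35999999 -0.38917511  0.016     ] [ 0.30463688 -0.25124852  0.016     ]
```

Emit:
{"fn": "step_arm", "kwargs": {"plan": [[0, 0, 0, 0, 34], [0, 0, 0, 0, 34], [0, 0, 0, 0, 34], [0, 0, 0, 0, 34], [0, 0, -0.1, 0, 34], [0, 0, -0.25, 0, 34], [0, 0, -0.4, 0, 50], [0, 0, -0.55, 0, 50], [0, 0, -0.6, 0, 50], [0, 0, -0.6, 0, 50]]}}

```text
time_s: 45.03
tcp_pos: [0.5268, -0.3955, 0.1746]
eef_rot: [-179.6, -0.2, -92.0]
contact_force: [-0.0, -0.1, -0.7]
gripper_width: 0.049
gripper_force: 0.0
```

Emit:
{"fn": "step_arm", "kwargs": {"plan": [[-0.962, 0.075, 0, -0.8, 50], [-0.962, 0.075, 0, -0.8, 50], [-0.962, 0.075, 0, -0.8, 50], [-0.962, 0.075, 0, -0.8, 50], [-0.962, 0.075, 0, -0.8, 50], [-0.962, 0.075, 0, -0.8, 50], [-0.962, 0.075, 0, -0.8, 50], [-0.962, 0.075, 0, -0.8, 50], [-0.962, 0.075, 0, -0.8, 50]]}}

```text
time_s: 45.78
tcp_pos: [0.5142, -0.153, 0.1691]
eef_rot: [180.0, 0.0, -44.1]
contact_force: [-0.5, 0.1, -0.5]
gripper_width: 0.0501
gripper_force: 0.0
```

Emit:
{"fn": "step_arm", "kwargs": {"plan": [[-0.7, -0.664, 0, -0.8, 50], [-0.7, -0.664, 0, -0.8, 50], [-0.7, -0.664, 0, -0.8, 50], [-0.7, -0.664, 0, -0.8, 50], [-0.7, -0.664, 0, -0.8, 50], [-0.7, -0.664, 0, -0.8, 50], [-0.7, -0.664, 0, -0.8, 50], [-0.7, -0.664, 0, -0.8, 50], [-0.7, -0.664, 0, -0.8, 50], [-0.7, -0.664, 0, -0.8, 50]]}}

```text
time_s: 46.62
tcp_pos: [0.5038, 0.0864, 0.169]
eef_rot: [180.0, 0.0, 3.6]
contact_force: [0.1, 0.2, -0.2]
gripper_width: 0.0502
gripper_force: 0.0
```

```bash
python3 - <<'E'
from h import *
w,cw=cap('wrist'); save(w,'w5.png')
s=r.get_state(); print(s['tcp_pos'].round(4),s['eef_rot'].round(1)); shift([.5045,.087,.0465],3.9)
shoes(z=.052)
for k in cv2.findContours(hsv(w,(100,120,40),(125,255,255)),cv2.RETR_EXTERNAL,cv2.CHAIN_APPROX_SIMPLE)[0]:
    if cv2.contourArea(k)>500: q=cv2.minAreaRect(k); print(np.round(q[0]),np.round(q[1]),round(q[2]),onz(cw,q[0],.052).round(3))
E
```

```text
[0.5038 0.0863 0.1691] [180.    0.    3.7]
shift shares [ 0.003 -0.003  0.49 ] rot [180.    0.    3.7] turn share -0.004
top [ 0.524 -0.387] 89.9 233.0
[249. 187.] [72. 30.] 84 [0.503 0.095 0.052]
[460. 113.] [ 43. 239.] 12 [ 0.59  -0.106  0.052]
[439.  35.] [20. 74.] 10 [ 0.655 -0.069  0.052]
[244. 119.] [241.  60.] 87 [0.571 0.103 0.052]
```

View pics/w5.png

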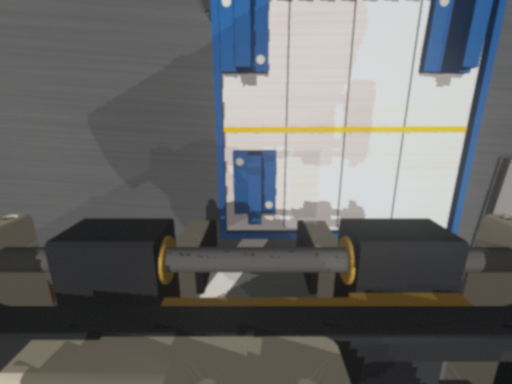

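Wrist view: the stuck shoe is at (255,187). The slid ones are at the foot, at (245,35) against the left rail and (450,35) at the right. I pick the stuck one.

Emit:
{"fn": "step_arm", "kwargs": {"plan": [[0.002, -0.002, 0.12, -0.004, 50], [0.002, -0.002, 0.24, -0.004, 50], [0.002, -0.002, 0.35, -0.004, 50], [0.002, -0.002, 0.42, -0.004, 50], [0.002, -0.002, 0.46, -0.004, 50], [0.002, -0.002, 0.485, -0.004, 50], [0.002, -0.002, 0.485, -0.004, 50]]}}

```text
time_s: 47.3
tcp_pos: [0.504, 0.0876, 0.0473]
eef_rot: [180.0, 0.1, 4.2]
contact_force: [0.2, 0.5, 0.4]
gripper_width: 0.0502
gripper_force: 0.0
```

Emit:
{"fn": "step_arm", "kwargs": {"plan": [[0, 0, 0, 0, 5], [0, 0, 0, 0, 5], [0, 0, 0, 0, 5], [0, 0, 0, 0, 5], [0, 0, 0, 0, 5], [0, 0, 0, 0, 5], [0, 0, 0, 0, 5], [0, 0, 0, 0, 5], [0, 0, 0, 0, 5], [0, 0, 0, 0, 5]]}}

```text
time_s: 48.13
tcp_pos: [0.5043, 0.0884, 0.0484]
eef_rot: [-180.0, -0.0, 4.3]
contact_force: [-1.5, 0.7, 4.6]
gripper_width: 0.014
gripper_force: 25.0
```

Emit:
{"fn": "step_arm", "kwargs": {"plan": [[0, 0, -0.1, 0, 5], [0, 0, -0.25, 0, 5], [0, 0, -0.4, 0, 5], [0, 0, -0.5, 0, 5], [0, 0, -0.5, 0, 5], [0, 0, -0.5, 0, 5]]}}

```text
time_s: 48.63
tcp_pos: [0.5047, 0.0887, 0.1742]
eef_rot: [-179.9, -0.1, 4.2]
contact_force: [-1.1, -0.9, -1.9]
gripper_width: 0.0136
gripper_force: 25.0
```

```bash
python3 - <<'E'
from h import *
s=r.get_state(); print(s['tcp_pos'].round(4),s['eef_rot'].round(1)); shift([.455,-.391,.17],-92)
f,cx,cy,_=cap('wrist')[1]; m=eyes.camera_model('wrist')
T=np.eye(4);T[:3,:3]=Ro.from_euler('xyz',[180,0,3.7],degrees=True).as_matrix();T[:3,3]=[.5038,.0863,.1691]
c=(f,cx,cy,T@m['hand_eye'])
for u in((221,73),(268,73),(421,73),(468,73)): print(onz(c,u,.042).round(4))
E
```

```text
[0.5047 0.0887 0.1742] [-1.799e+02 -1.000e-01  4.200e+00]
shift shares [-0.34   1.899  0.013] rot [-1.799e+02 -1.000e-01  4.200e+00] turn share 1.604
[0.6121 0.1278 0.042 ]
[0.615  0.0824 0.042 ]
[ 0.6244 -0.0656  0.042 ]
[ 0.6273 -0.111   0.042 ]
```

Emit:
{"fn": "step_arm", "kwargs": {"plan": [[-0.17, 0.95, 0, 0.8, 5], [-0.17, 0.95, 0, 0.8, 5], [-0.17, 0.95, 0, 0.8, 5], [-0.17, 0.95, 0, 0.8, 5], [-0.17, 0.95, 0, 0.8, 5], [-0.17, 0.95, 0, 0.8, 5], [-0.17, 0.95, 0, 0.8, 5], [-0.17, 0.95, 0, 0.8, 5], [-0.17, 0.95, 0, 0.8, 5]]}}

```text
time_s: 49.43
tcp_pos: [0.4784, -0.152, 0.1714]
eef_rot: [179.9, 0.1, -43.7]
contact_force: [0.7, 0.5, -1.3]
gripper_width: 0.0138
gripper_force: 25.0
```

Emit:
{"fn": "step_arm", "kwargs": {"plan": [[0.592, 0.762, 0, 0.804, 5], [0.592, 0.762, 0, 0.804, 5], [0.592, 0.762, 0, 0.804, 5], [0.592, 0.762, 0, 0.804, 5], [0.592, 0.762, 0, 0.804, 5], [0.592, 0.762, 0, 0.804, 5], [0.592, 0.762, 0, 0.804, 5], [0.592, 0.762, 0, 0.804, 5], [0.592, 0.762, 0, 0.804, 5], [0.592, 0.762, 0, 0.804, 5]]}}

```text
time_s: 50.27
tcp_pos: [0.4549, -0.3902, 0.1726]
eef_rot: [180.0, 0.0, -91.6]
contact_force: [0.4, -0.6, -2.6]
gripper_width: 0.0137
gripper_force: 25.0
```

```bash
python3 - <<'E'
from h import *
shift([.455,-.391,.023],-92); shoes(z=.03)
E
```

```text
shift shares [ 0.004 -0.001  0.598] rot [180.    0.  -91.6] turn share 0.006
```

Emit:
{"fn": "step_arm", "kwargs": {"plan": [[0, 0, 0.12, 0, 5], [0, 0, 0.24, 0, 5], [0, 0, 0.36, 0, 5], [0, 0, 0.46, 0, 5], [0, 0, 0.53, 0, 5], [0, 0, 0.57, 0, 5], [0, 0, 0.59, 0, 5], [0, 0, 0.6, 0, 5], [0, 0, 0.607, 0, 5], [0, 0, 0.612, 0, 5], [0, 0, 0.612, 0, 5]]}}

```text
time_s: 51.23
tcp_pos: [0.4551, -0.3918, 0.0209]
eef_rot: [-179.9, -0.0, -92.0]
contact_force: [-0.3, 0.4, -1.1]
gripper_width: 0.014
gripper_force: 25.0
```

Emit:
{"fn": "step_arm", "kwargs": {"plan": [[0, 0, 0.002, 0, 5], [0, 0, 0.003, 0, 34], [0, 0, 0.003, 0, 34], [0, 0, 0.003, 0, 34], [0, 0, 0.003, 0, 34], [0, 0, -0.1, 0, 34], [0, 0, -0.25, 0, 34], [0, 0, -0.4, 0, 36], [0, 0, -0.55, 0, 36], [0, 0, -0.6, 0, 36], [0, 0, -0.6, 0, 36]]}}

```text
time_s: 52.15
tcp_pos: [0.4566, -0.393, 0.1751]
eef_rot: [-179.6, -0.2, -92.0]
contact_force: [0.9, 0.1, 0.2]
gripper_width: 0.0359
gripper_force: 0.0
```

Emit:
{"fn": "step_arm", "kwargs": {"plan": [[-0.622, -0.393, 0, -0.8, 50], [-0.622, -0.393, 0, -0.8, 50], [-0.622, -0.393, 0, -0.8, 50], [-0.622, -0.393, 0, -0.8, 50], [-0.622, -0.393, 0, -0.8, 50], [-0.622, -0.393, 0, -0.8, 50], [-0.622, -0.393, 0, -0.8, 50], [-0.622, -0.393, 0, -0.8, 50]]}}

```text
time_s: 52.82
tcp_pos: [0.5581, -0.2389, 0.1692]
eef_rot: [180.0, 0.1, -43.7]
contact_force: [-0.4, -0.2, 0.2]
gripper_width: 0.0501
gripper_force: 0.0
```

Emit:
{"fn": "step_arm", "kwargs": {"plan": [[-0.125, -0.726, 0, -0.797, 40], [-0.125, -0.726, 0, -0.797, 40], [-0.125, -0.726, 0, -0.797, 40], [-0.125, -0.726, 0, -0.797, 40], [-0.125, -0.726, 0, -0.797, 40], [-0.125, -0.726, 0, -0.797, 40], [-0.125, -0.726, 0, -0.797, 40], [-0.125, -0.726, 0, -0.797, 40], [-0.125, -0.726, 0, -0.797, 40]]}}

```text
time_s: 53.57
tcp_pos: [0.6614, -0.0877, 0.1695]
eef_rot: [180.0, 0.0, 3.5]
contact_force: [0.0, -0.1, -0.3]
gripper_width: 0.04
gripper_force: 0.0
```

```bash
python3 - <<'E'
from h import *
s=r.get_state(); print(s['tcp_pos'].round(4),s['eef_rot'].round(1))
t,ct=cap('top'); m=hsv(t,(100,120,50),(125,255,255))
for k in cv2.findContours(m,cv2.RETR_EXTERNAL,cv2.CHAIN_APPROX_SIMPLE)[0]:
    if cv2.contourArea(k)>60:
        q=cv2.minAreaRect(k); p=onz(ct,q[0],.03)
        if abs(p[1])<.5: print(np.round(q[0],1),np.round(q[1]),round(q[2]),p.round(3),cv2.contourArea(k))
w,cw=cap('wrist'); m=hsv(w,(100,120,40),(125,255,255))
for k in cv2.findContours(m,cv2.RETR_EXTERNAL,cv2.CHAIN_APPROX_SIMPLE)[0]:
    if cv2.contourArea(k)>300: q=cv2.minAreaRect(k); print('w',np.round(q[0]),np.round(q[1]),round(q[2]),onz(cw,q[0],.05).round(3))
shift([.661,-.086,.0475],3.9)
E
```

```text
[ 0.6614 -0.0877  0.1695] [180.    0.    3.5]
[389.7 224.2] [25. 13.] 4 [ 0.454 -0.391  0.03 ] 230.5
[390.5 201.5] [13. 25.] 90 [ 0.524 -0.395  0.03 ] 234.0
[292.  162.5] [ 9. 12.] 90 [ 0.646 -0.09   0.03 ] 67.0
w [164. 193.] [102. 269.] 90 [0.647 0.009 0.05 ]
shift shares [-0.001 -0.008  0.49 ] rot [180.    0.    3.5] turn share -0.006
```

Emit:
{"fn": "step_arm", "kwargs": {"plan": [[0, -0.006, 0.12, -0.006, 50], [0, -0.006, 0.24, -0.006, 50], [0, -0.006, 0.34, -0.006, 50], [0, -0.006, 0.41, -0.006, 50], [0, -0.006, 0.46, -0.006, 50], [0, -0.006, 0.485, -0.006, 50], [0, -0.006, 0.485, -0.006, 50]]}}

```text
time_s: 54.25
tcp_pos: [0.661, -0.0863, 0.0476]
eef_rot: [180.0, 0.1, 4.1]
contact_force: [0.1, -0.3, 0.4]
gripper_width: 0.05
gripper_force: 0.0
```

Emit:
{"fn": "step_arm", "kwargs": {"plan": [[0, 0, 0, 0, 5], [0, 0, 0, 0, 5], [0, 0, 0, 0, 5], [0, 0, 0, 0, 5], [0, 0, 0, 0, 5], [0, 0, 0, 0, 5], [0, 0, 0, 0, 5], [0, 0, 0, 0, 5], [0, 0, 0, 0, 5], [0, 0, 0, 0, 5]]}}

```text
time_s: 55.08
tcp_pos: [0.6619, -0.0859, 0.0493]
eef_rot: [180.0, -0.0, 4.2]
contact_force: [-1.7, -0.3, 4.9]
gripper_width: 0.0137
gripper_force: 25.0
```

Emit:
{"fn": "step_arm", "kwargs": {"plan": [[0, 0, -0.1, 0, 5], [0, 0, -0.25, 0, 5], [0, 0, -0.4, 0, 5], [0, 0, -0.5, 0, 5], [0, 0, -0.5, 0, 5], [0, 0, -0.5, 0, 5]]}}

```text
time_s: 55.58
tcp_pos: [0.6622, -0.0857, 0.1753]
eef_rot: [-180.0, -0.2, 4.2]
contact_force: [-0.9, -0.3, -2.7]
gripper_width: 0.0138
gripper_force: 25.0
```

```bash
python3 - <<'E'
from h import *
s=r.get_state(); print(s['tcp_pos'].round(4)); shift([.475,-.259,.17],-91)
t,ct=cap('top'); m=hsv(t,(100,120,50),(125,255,255))
for k in cv2.findContours(m,cv2.RETR_EXTERNAL,cv2.CHAIN_APPROX_SIMPLE)[0]:
    if cv2.contourArea(k)>60:
        q=cv2.minAreaRect(k); p=onz(ct,q[0],.05)
        if abs(p[1])<.5: print(np.round(q[0],1),np.round(q[1]),round(q[2]),p.round(3),cv2.contourArea(k))
E
```

```text
[ 0.6622 -0.0857  0.1753]
shift shares [-0.797  0.637  0.018] rot [-180.    -0.2    4.2] turn share 1.586
[389.8 224.2] [24. 13.] 4 [ 0.455 -0.384  0.05 ] 228.5
[390.5 201.5] [13. 25.] 90 [ 0.524 -0.388  0.05 ] 235.5
```

Emit:
{"fn": "step_arm", "kwargs": {"plan": [[-0.4, 0.32, 0, 0.8, 5], [-0.4, 0.32, 0, 0.8, 5], [-0.4, 0.32, 0, 0.8, 5], [-0.4, 0.32, 0, 0.8, 5], [-0.4, 0.32, 0, 0.8, 5], [-0.4, 0.32, 0, 0.8, 5], [-0.4, 0.32, 0, 0.8, 5], [-0.4, 0.32, 0, 0.8, 5], [-0.4, 0.32, 0, 0.8, 5]]}}

```text
time_s: 56.38
tcp_pos: [0.5669, -0.1729, 0.1722]
eef_rot: [179.9, 0.1, -43.7]
contact_force: [0.1, -0.2, -1.4]
gripper_width: 0.0137
gripper_force: 25.0
```

Emit:
{"fn": "step_arm", "kwargs": {"plan": [[-0.03, 0.51, 0, 0.786, 5], [-0.03, 0.51, 0, 0.786, 5], [-0.03, 0.51, 0, 0.786, 5], [-0.03, 0.51, 0, 0.786, 5], [-0.03, 0.51, 0, 0.786, 5], [-0.03, 0.51, 0, 0.786, 5], [-0.03, 0.51, 0, 0.786, 5], [-0.03, 0.51, 0, 0.786, 5], [-0.03, 0.51, 0, 0.786, 5]]}}

```text
time_s: 57.13
tcp_pos: [0.4738, -0.2597, 0.1732]
eef_rot: [179.9, 0.0, -90.7]
contact_force: [0.9, -0.3, -1.8]
gripper_width: 0.014
gripper_force: 25.0
```

```bash
python3 - <<'E'
from h import *
shift([.475,-.259,.0225],-91)
w,cw=cap('wrist'); s=r.get_state(); print(s['tcp_pos'].round(4))
# tray_a far wall (low y side): bright rim rows along column at centre
g=cv2.cvtColor(w,cv2.COLOR_RGB2GRAY).astype(int)
for u in(200,300,330): print(u,[(v,g[v,u]) for v in range(90,200,4)])
print('expect wall',proj(cw,[.475,-.3155,.017]),proj(cw,[.439,-.3155,.017]))
t,ct=cap('top'); m=hsv(t,(100,120,50),(125,255,255))
for k in cv2.findContours(m,cv2.RETR_EXTERNAL,cv2.CHAIN_APPROX_SIMPLE)[0]:
    if cv2.contourArea(k)>60:
        q=cv2.minAreaRect(k); p=onz(ct,q[0],.05)
        if abs(p[1])<.5: print(np.round(q[0],1),np.round(q[1]),round(q[2]),p.round(3),cv2.contourArea(k))
E
```

```text
shift shares [-0.003 -0.006  0.603] rot [179.9   0.  -90.7] turn share 0.005
[ 0.4739 -0.2597  0.1733]
200 [(90, np.int64(183)), (94, np.int64(217)), (98, np.int64(217)), (102, np.int64(217)), (106, np.int64(179)), (110, np.int64(184)), (114, np.int64(149)), (118, np.int64(150)), (122, np.int64(148)), (126, np.int64(145)), (130, np.int64(139)), (134, np.int64(140)), (138, np.int64(111)), (142, np.int64(127)), (146, np.int64(115)), (150, np.int64(106)), (154, np.int64(100)), (158, np.int64(100)), (162, np.int64(102)), (166, np.int64(111)), (170, np.int64(114)), (174, np.int64(113)), (178, np.int64(121)), (182, np.int64(130)), (186, np.int64(140)), (190, np.int64(164)), (194, np.int64(170)), (198, np.int64(175))]
300 [(90, np.int64(215)), (94, np.int64(215)), (98, np.int64(215)), (102, np.int64(203)), (106, np.int64(160)), (110, np.int64(143)), (114, np.int64(117)), (118, np.int64(106)), (122, np.int64(105)), (126, np.int64(104)), (130, np.int64(110)), (134, np.int64(138)), (138, np.int64(157)), (142, np.int64(157)), (146, np.int64(157)), (150, np.int64(157)), (154, np.int64(155)), (15
[... 280 characters left out ...]
50)), (98, np.int64(112)), (102, np.int64(108)), (106, np.int64(106)), (110, np.int64(106)), (114, np.int64(107)), (118, np.int64(105)), (122, np.int64(104)), (126, np.int64(103)), (130, np.int64(105)), (134, np.int64(141)), (138, np.int64(156)), (142, np.int64(156)), (146, np.int64(156)), (150, np.int64(154)), (154, np.int64(155)), (158, np.int64(155)), (162, np.int64(155)), (166, np.int64(151)), (170, np.int64(139)), (174, np.int64(139)), (178, np.int64(146)), (182, np.int64(199)), (186, np.int64(199)), (190, np.int64(198)), (194, np.int64(196)), (198, np.int64(195))]
expect wall [254.57222639 129.12289613] [286.57010394 128.67899699]
[264.  185.6] [85. 88.] 86 [ 0.573 -0.002  0.05 ] 560.5
```

Tray edge lies at row ~131 against 129 expected, so it is aligned. I lower and release, then go on to the last shoe.

Emit:
{"fn": "step_arm", "kwargs": {"plan": [[-0.002, -0.004, 0.12, 0, 5], [-0.002, -0.004, 0.24, 0, 5], [-0.002, -0.004, 0.36, 0, 5], [-0.002, -0.004, 0.46, 0, 5], [-0.002, -0.004, 0.53, 0, 5], [-0.002, -0.004, 0.57, 0, 5], [-0.002, -0.004, 0.59, 0, 5], [-0.002, -0.004, 0.6, 0, 5], [-0.002, -0.004, 0.607, 0, 5], [-0.002, -0.004, 0.607, 0, 5]]}}

```text
time_s: 58.07
tcp_pos: [0.4757, -0.2594, 0.0227]
eef_rot: [-179.9, -0.0, -90.9]
contact_force: [-0.3, 0.6, -1.5]
gripper_width: 0.014
gripper_force: 25.0
```

Emit:
{"fn": "step_arm", "kwargs": {"plan": [[0, 0, 0.003, 0, 5], [0, 0, 0.006, 0, 5], [0, 0, 0.006, 0, 5]]}}

```text
time_s: 58.32
tcp_pos: [0.4757, -0.2595, 0.0213]
eef_rot: [-179.9, -0.0, -91.0]
contact_force: [-0.1, 0.7, 1.5]
gripper_width: 0.0135
gripper_force: 25.0
```

Emit:
{"fn": "step_arm", "kwargs": {"plan": [[0, 0, 0, 0, 34], [0, 0, 0, 0, 34], [0, 0, 0, 0, 34], [0, 0, 0, 0, 34], [0, 0, -0.1, 0, 34], [0, 0, -0.25, 0, 34], [0, 0, -0.4, 0, 36], [0, 0, -0.55, 0, 36], [0, 0, -0.6, 0, 36], [0, 0, -0.6, 0, 36]]}}

```text
time_s: 59.15
tcp_pos: [0.4774, -0.26, 0.1752]
eef_rot: [-179.6, -0.1, -90.9]
contact_force: [0.7, 0.5, -0.5]
gripper_width: 0.0359
gripper_force: 0.0
```

Emit:
{"fn": "step_arm", "kwargs": {"plan": [[-0.74, -0.333, 0, -0.8, 50], [-0.74, -0.333, 0, -0.8, 50], [-0.74, -0.333, 0, -0.8, 50], [-0.74, -0.333, 0, -0.8, 50], [-0.74, -0.333, 0, -0.8, 50], [-0.74, -0.333, 0, -0.8, 50], [-0.74, -0.333, 0, -0.8, 50], [-0.74, -0.333, 0, -0.8, 50]]}}

```text
time_s: 59.82
tcp_pos: [0.5612, -0.0749, 0.1696]
eef_rot: [179.9, 0.1, -42.7]
contact_force: [0.5, 1.4, -0.7]
gripper_width: 0.0501
gripper_force: 0.0
```

Emit:
{"fn": "step_arm", "kwargs": {"plan": [[-0.54, -0.5, 0, -0.78, 50], [-0.54, -0.5, 0, -0.78, 50], [-0.54, -0.5, 0, -0.78, 50], [-0.54, -0.5, 0, -0.78, 50], [-0.54, -0.5, 0, -0.78, 50], [-0.54, -0.5, 0, -0.78, 50], [-0.54, -0.5, 0, -0.78, 50], [-0.54, -0.5, 0, -0.78, 50], [-0.54, -0.5, 0, -0.78, 50]]}}

```text
time_s: 60.57
tcp_pos: [0.5476, 0.1073, 0.1702]
eef_rot: [180.0, 0.0, 3.5]
contact_force: [0.3, 0.3, 0.9]
gripper_width: 0.0502
gripper_force: 0.0
```

```bash
python3 - <<'E'
from h import *
w,cw=cap('wrist'); s=r.get_state(); print(s['tcp_pos'].round(4),s['eef_rot'].round(1))
d=hsv(w,(0,0,120),(180,110,255)); m=hsv(w,(100,120,40),(125,255,255))
k=max(cv2.findContours(m,cv2.RETR_CCOMP,cv2.CHAIN_APPROX_SIMPLE)[0],key=cv2.contourArea)
for b in blobs(d,6):
    if b[1][4]<120: print('dot',b[0],b[1][4],onz(cw,b[0],.042).round(4))
for v in range(20,180,20):
    x=np.flatnonzero(m[v]); print(v,x.min() if len(x) else None,x.max() if len(x) else None,len(x), end='; ')
print(); print('expect centre top',proj(cw,[.6485,.1075,.072]))
shift([.6485,.1075,.048],3.9)
E
```

```text
[0.5477 0.1072 0.1703] [180.    0.    3.5]
dot [66.7  4.8] 6 [0.7054 0.291  0.042 ]
dot [246.2  56.1] 98 [0.6726 0.1249 0.042 ]
dot [502.5 215.6] 74 [ 0.5272 -0.1696  0.042 ]
dot [ 11.6 215.6] 54 [0.4941 0.3786 0.042 ]
dot [252.7 277.1] 42 [0.432 0.105 0.042]
dot [239.2 294.8] 16 [0.4064 0.1201 0.042 ]
dot [214.1 340.4] 8 [0.3361 0.1494 0.042 ]
dot [225.9 344.2] 43 [0.331 0.134 0.042]
dot [239.7 345. ] 60 [0.3308 0.1161 0.042 ]
dot [303.5 339.9] 15 [0.3439 0.0344 0.042 ]
dot [313.3 341.5] 22 [0.3421 0.0216 0.042 ]
dot [329.9 345.3] 63 [ 0.3374 -0.0006  0.042 ]
dot [253.2 346.5] 38 [0.3295 0.0985 0.042 ]
dot [260.1 340.8] 9 [0.3391 0.0902 0.042 ]
dot [260.3 348.3] 27 [0.3271 0.0891 0.042 ]
dot [319.8 345.2] 6 [0.3367 0.0125 0.042 ]
dot [243.7 350.3] 9 [0.3226 0.1105 0.042 ]
20 None None 0; 40 231 510 79; 60 231 511 54; 80 232 506 60; 100 233 501 57; 120 234 496 12; 140 234 492 11; 160 235 487 11; 
expect centre top [263.45053093  80.56916327]
shift shares [0.403 0.023 0.489] rot [180.    0.    3.5] turn share -0.006
```

Emit:
{"fn": "step_arm", "kwargs": {"plan": [[0.4, 0.022, 0, -0.006, 44], [0.4, 0.022, 0, -0.006, 44], [0.4, 0.022, 0, -0.006, 44], [0.4, 0.022, 0.1, -0.006, 44], [0.4, 0.022, 0.22, -0.006, 44], [0.4, 0.022, 0.34, -0.006, 44], [0.4, 0.022, 0.42, -0.006, 44], [0.4, 0.022, 0.46, -0.006, 44], [0.4, 0.022, 0.48, -0.006, 44], [0.4, 0.022, 0.487, -0.006, 44], [0.4, 0.022, 0.487, -0.006, 44]]}}

```text
time_s: 61.53
tcp_pos: [0.6487, 0.1089, 0.0496]
eef_rot: [-180.0, -0.1, 4.1]
contact_force: [-0.6, 0.9, -0.2]
gripper_width: 0.0437
gripper_force: 0.0
```

Emit:
{"fn": "step_arm", "kwargs": {"plan": [[0, 0, 0, 0, 5], [0, 0, 0, 0, 5], [0, 0, 0, 0, 5], [0, 0, 0, 0, 5], [0, 0, 0, 0, 5], [0, 0, 0, 0, 5], [0, 0, 0, 0, 5], [0, 0, 0, 0, 5], [0, 0, 0, 0, 5]]}}

```text
time_s: 62.28
tcp_pos: [0.6482, 0.1078, 0.0495]
eef_rot: [179.9, -0.0, 4.2]
contact_force: [0.9, -5.4, 3.7]
gripper_width: 0.014
gripper_force: 25.0
```

Emit:
{"fn": "step_arm", "kwargs": {"plan": [[0, 0, -0.1, 0, 5], [0, 0, -0.25, 0, 5], [0, 0, -0.4, 0, 5], [0, 0, -0.5, 0, 5], [0, 0, -0.5, 0, 5], [0, 0, -0.5, 0, 5]]}}

```text
time_s: 62.78
tcp_pos: [0.6487, 0.1094, 0.1757]
eef_rot: [-179.9, -0.2, 4.2]
contact_force: [-0.1, -0.1, -2.6]
gripper_width: 0.0138
gripper_force: 25.0
```

```bash
python3 - <<'E'
from h import *
s=r.get_state(); print(s['tcp_pos'].round(4)); shift([.405,-.259,.17],-91); shoes(z=.03)
E
```

```text
[0.6487 0.1094 0.1757]
shift shares [-1.08   1.399  0.017] rot [-179.9   -0.2    4.2] turn share 1.586
top [ 0.454 -0.392] 85.5 228.0
top [ 0.475 -0.258] 89.9 235.0
top [ 0.524 -0.395] 89.9 236.0
top [ 0.579 -0.073] 4.2 147.0
```

Emit:
{"fn": "step_arm", "kwargs": {"plan": [[-0.54, 0.7, 0, 0.8, 5], [-0.54, 0.7, 0, 0.8, 5], [-0.54, 0.7, 0, 0.8, 5], [-0.54, 0.7, 0, 0.8, 5], [-0.54, 0.7, 0, 0.8, 5], [-0.54, 0.7, 0, 0.8, 5], [-0.54, 0.7, 0, 0.8, 5], [-0.54, 0.7, 0, 0.8, 5], [-0.54, 0.7, 0, 0.8, 5]]}}

```text
time_s: 63.58
tcp_pos: [0.5255, -0.0756, 0.1727]
eef_rot: [179.9, 0.1, -43.7]
contact_force: [-0.1, -0.2, -2.8]
gripper_width: 0.0135
gripper_force: 25.0
```

Emit:
{"fn": "step_arm", "kwargs": {"plan": [[0.158, 0.869, 0, 0.786, 5], [0.158, 0.869, 0, 0.786, 5], [0.158, 0.869, 0, 0.786, 5], [0.158, 0.869, 0, 0.786, 5], [0.158, 0.869, 0, 0.786, 5], [0.158, 0.869, 0, 0.786, 5], [0.158, 0.869, 0, 0.786, 5], [0.158, 0.869, 0, 0.786, 5], [0.158, 0.869, 0, 0.786, 5]]}}

```text
time_s: 64.33
tcp_pos: [0.4045, -0.2593, 0.1732]
eef_rot: [179.9, 0.0, -90.7]
contact_force: [-0.1, 0.3, -1.7]
gripper_width: 0.0137
gripper_force: 25.0
```

```bash
python3 - <<'E'
from h import *
s=r.get_state(); print(s['tcp_pos'].round(4)); shift([.405,-.259,.022],-91); shoes(z=.03)
E
```

```text
[ 0.4045 -0.2593  0.1732]
shift shares [-0.001 -0.003  0.605] rot [179.9   0.  -90.7] turn share 0.005
top [ 0.46 -0.4 ] 85.8 108.5
top [ 0.484 -0.257] 82.8 121.0
top [ 0.524 -0.395] 89.9 234.5
top [ 0.575 -0.003] -86.4 241.0
```

Emit:
{"fn": "step_arm", "kwargs": {"plan": [[0, -0.002, 0.12, 0, 5], [0, -0.002, 0.24, 0, 5], [0, -0.002, 0.36, 0, 5], [0, -0.002, 0.46, 0, 5], [0, -0.002, 0.53, 0, 5], [0, -0.002, 0.57, 0, 5], [0, -0.002, 0.59, 0, 5], [0, -0.002, 0.6, 0, 5], [0, -0.002, 0.607, 0, 5], [0, -0.002, 0.607, 0, 5]]}}

```text
time_s: 65.22
tcp_pos: [0.4054, -0.2594, 0.0224]
eef_rot: [-180.0, -0.0, -90.9]
contact_force: [-0.1, 0.1, -1.1]
gripper_width: 0.0139
gripper_force: 25.0
```

Emit:
{"fn": "step_arm", "kwargs": {"plan": [[0, 0, 0.003, 0, 5], [0, 0, 0.006, 0, 5], [0, 0, 0.006, 0, 5]]}}

```text
time_s: 65.47
tcp_pos: [0.4055, -0.2598, 0.0215]
eef_rot: [-179.9, -0.0, -90.9]
contact_force: [-0.1, 1.2, 4.3]
gripper_width: 0.0138
gripper_force: 25.0
```

Contact with the tray floor. I release, rise, and move aside toward the board (+y) for a clear final check.

Emit:
{"fn": "step_arm", "kwargs": {"plan": [[0, 0, 0, 0, 34], [0, 0, 0, 0, 34], [0, 0, 0, 0, 34], [0, 0, 0, 0, 34], [0, 0, -0.1, 0, 34], [0, 0, -0.25, 0, 34], [0, 0, -0.4, 0, 36], [0, 0, -0.55, 0, 36], [0, 0, -0.7, 0, 36], [0, 0, -0.7, 0, 36]]}}

```text
time_s: 66.3
tcp_pos: [0.4084, -0.2612, 0.2033]
eef_rot: [-179.4, -0.2, -90.9]
contact_force: [0.9, -1.1, 1.3]
gripper_width: 0.0361
gripper_force: 0.0
```

Emit:
{"fn": "step_arm", "kwargs": {"plan": [[-1, 0, 0, -0.5, 36], [-1, 0, 0, -0.5, 36], [-1, 0, 0, -0.5, 36], [-1, 0, 0, -0.5, 36], [-1, 0, 0, -0.5, 36], [-1, 0, 0, -0.5, 36], [-1, 0, 0, -0.5, 36]]}}

```text
time_s: 66.88
tcp_pos: [0.4096, -0.0039, 0.1961]
eef_rot: [-179.9, 0.0, -60.6]
contact_force: [-0.2, -1.2, -0.3]
gripper_width: 0.0359
gripper_force: 0.0
```

Emit:
{"fn": "step_arm", "kwargs": {"plan": [[-1, -0.6, 0, 0, 36], [-1, -0.6, 0, 0, 36], [-1, -0.6, 0, 0, 36], [-1, -0.6, 0, 0, 36], [-1, -0.6, 0, 0, 36], [-1, -0.6, 0, 0, 36], [-1, -0.6, 0, 0, 36], [-1, -0.6, 0, 0, 36]]}}

```text
time_s: 67.55
tcp_pos: [0.4196, 0.2877, 0.1952]
eef_rot: [-179.9, 0.0, -60.8]
contact_force: [1.2, 0.2, 0.7]
gripper_width: 0.0361
gripper_force: 0.0
```

```bash
python3 - <<'E'
from h import *
s=r.get_state(); print(s['tcp_pos'].round(4),s['contact_force'].round(1)); shoes(z=.02)
t,ct=cap('top'); sc,cs=cap('scene')
kt=[b[0]+[250,215] for b in blobs(hsv(t[215:250,250:285],(0,0,0),(180,255,45)),20)]; ks=[b[0]+[215,155] for b in blobs(hsv(sc[155:195,215:255],(0,0,0),(180,255,45)),15)]
print(kt,ks); 
if kt and ks: print('knob',tri(ct,kt[0],cs,ks[0]))
print('blue in scene trays',[(b[0],b[1][4]) for b in blobs(hsv(sc[180:260,100:195],(100,120,40),(125,255,255)),8)])
# bystanders: change vs first image
o=cv2.cvtColor(cv2.imread('pics/top0.png'),cv2.COLOR_BGR2RGB); df=(cv2.absdiff(o,t).max(2)>60).astype(np.uint8)
for b in blobs(df,25): print('diff',b[0],b[1])
E
```

```text
[0.4196 0.2877 0.1952] [1.2 0.2 0.7]
top [ 0.407 -0.262] 89.9 227.5
top [ 0.454 -0.395] 85.5 231.0
top [ 0.475 -0.26 ] 89.9 237.5
top [ 0.525 -0.399] 89.9 234.0
top [ 0.575 -0.004] -86.3 288.0
[array([268.3, 235. ])] [array([235.6, 180.2])]
knob (array([ 0.4242501 , -0.01305302,  0.07444968]), np.float64(0.0015095323863084241))
blue in scene trays [(array([67.5, 26.9]), np.int32(497)), (array([28. , 43.1]), np.int32(582))]
diff [147.4 199.6] [139 189  17  21 158]
diff [388.6 201.5] [377 195  27  14 287]
diff [181.3 210.2] [177 200  11  21 133]
diff [110.8 218.6] [105 207  12  24 151]
diff [345.8 217.6] [335 211  24  14 293]
diff [143.1 221.6] [134 217  18  11  92]
diff [388.  224.2] [377 217  26  15 301]
diff [129.4 247.6] [115 226  27  47 534]
diff [149.9 244.4] [135 226  33  42 439]
diff [346.6 240. ] [336 233  24  15 287]
diff [181.1 246.3] [175 234  13  25 215]
diff [190.2 247.2] [187 235   7  22  65]
diff [ 60.3 296.1] [  44  237   33   86 1059]
diff [120.1 274.7] [118 271   5   8  27]
diff [ 26.9 295.7] [ 19 291  18   9 114]
diff [  1.8 296.5] [  0 293   5   7  28]
diff [ 28.  328.3] [  0 305  65  42 751]
diff [166.4 334.7] [146 315  38  46 935]
diff [ 71.1 338.8] [ 67 336  10   6  47]
diff [106.4 378. ] [ 99 370  15  14  80]
diff [300.1 378.8] [296 374   9  10  56]
```

Emit:
{"fn": "step_arm", "kwargs": {"plan": [[1, 0.6, -0.4, 0, 36], [1, 0.6, -0.4, 0, 36], [1, 0.6, -0.4, 0, 36], [1, 0.6, -0.4, 0, 36], [1, 0.6, -0.4, 0, 36], [1, 0.6, -0.4, 0, 36], [1, 0.6, -0.4, 0, 36], [1, 0.6, -0.4, 0, 36], [1, 0.6, -0.4, 0, 36]]}}

```text
time_s: 68.45
tcp_pos: [0.4083, -0.0134, 0.2974]
eef_rot: [-179.8, -0.0, -61.2]
contact_force: [1.0, 0.2, -0.8]
gripper_width: 0.0363
gripper_force: 0.0
```

```bash
python3 - <<'E'
from h import *
t,ct=cap('top'); o=cv2.cvtColor(cv2.imread('pics/top0.png'),cv2.COLOR_BGR2RGB)
for n,i in(('now',t),('was',o)):
    print(n,'tape',[(b[0],b[1][4]) for b in blobs(hsv(i[240:300,100:165],(5,120,60),(18,255,255)),20)], 'rule',[(b[0],b[1][4]) for b in blobs(hsv(i[228:290,195:255],(0,0,120),(180,60,255)),30)])
shoes(); print(r.get_state()['tcp_pos'])
E
```

```text
now tape [(array([32.6, 29.1]), np.int32(366))] rule [(array([32.4, 21.6]), np.int32(412)), (array([57.4, 14.4]), np.int32(46))]
was tape [(array([32.8, 29.4]), np.int32(371))] rule [(array([28.8, 28.1]), np.int32(624))]
top [ 0.407 -0.262] 89.9 227.5
top [ 0.454 -0.395] 85.5 230.0
top [ 0.475 -0.26 ] 89.9 237.5
top [ 0.525 -0.399] 89.9 235.0
top [ 0.575 -0.003] -86.0 282.5
[ 0.40829999 -0.01109617  0.2957402 ]
```

```bash
python3 -c "
from plant import workorder; print(workorder.close_job())"
```

```text
the job is handed in; nothing more can be done
None
```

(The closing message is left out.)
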